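# Register the impression-tray plate and hold the guide rod through both bushings

## Robot

A 6-joint arm with a two-finger parallel gripper is mounted at the origin on a cart in front of the work surface, level with it; the furniture and walls round the work are solid. World frame = base frame: x ahead of the robot, y to its left, z up, the work surface at z = 0. Lengths are in m, angles in rad, forces in N, time in s.
With the tool pointing down it reaches from about 0.35 to 0.725 m from the base axis. Payload 4.3 kg.
Tool frame: the origin (TCP) lies midway between the tips of the shut fingers; the grasp point (between the pads) lies 19 mm behind it; z points along the fingers, y is the direction in which the jaws open and shut (so a half turn about z gives the same grasp; the last joint's range is limited). The gripper opens to 85 mm and grips with 20 to 120 N. Pads are 22 mm wide; open, the fingers measure 114 mm over their backs; the gripper's body (76 mm by 85 mm) begins 54 mm behind the grasp point. The pads swing forward as they close: fully open they stand 13 mm farther back than shut.
Start: joints at [-1.319, 0.377, 0.081, 1.274, 0, 1.46], TCP at [0.204, -0.538, 0.231] pointing down, gripper open.
Joint ranges: [-2.72, 2.72], [-0.84, 1.66], [-1.02, 1.22], [-1.77, 2.12], [-1.37, 1.28], [-3.14, 3.14]. Speed limits (rad/s): [2.57, 2.57, 3.14, 3.14, 3.14, 3.14].

## Interface

Orientations are given as a unit quaternion [x, y, z, w].
In Python, from workcell import status, imaging, workorder gives the robot as it stands.
- The arm moves only by the tool jog_arm, never from a script. Its arguments are lists of equal length, an entry for each row: "grip": the opening in per cent of the stroke, from 0 (shut) to 100 (fully open); "xyz": the shift along the tool's x, y, z in mm, a list of three; "twist": the turn about the tool's z in degrees. A call has exactly 10 rows; each row shifts and turns the pose as measured when the row begins, along the tool's axes as they then stand; what a row does not reach is not made up. A row lasts 1/10 s, in which the tool goes at most 50 mm and 8.59 degrees, less where a joint would pass 70% of its speed; a pose out of reach is approached as far as the arm can. A call with a gripper value outside its range is refused whole. The fingers move at their own pace and stop on an object; "squeeze" is the grip in N (left out, the last holds). Time passes only in rows, so rows that do not move let the fingers close, or fill a call up. It gives the time, the measured TCP pose, the force and the opening at its end, in the units of the state.
- status.read_state(): the state, without advancing time (a new reading comes with each control period).
- imaging.get_image(name): name is "scene" or "top"; returns a dict with "pixels" (384x512x3 uint8, red, green, blue), "camera_matrix" (3x3 intrinsics, pixels), "R" (3x3) and "t" (3): a world point X has camera coordinates R X + t. Camera axes: x right, y down, z forward; pixel columns grow to the right and rows downward; lengths in m; the calibration is good to about 2 mm. A picture is of the moment at which its call begins. There is no depth.
- workorder.job_done(): hands the job in, once; it reports no verdict.
The state is a dict: "clock": time; "qpos": joint angles; "dq": joint speeds; "joint_efforts": joint torques, N m; "tool_pos": TCP position; "eef_rot": TCP orientation; "contact_force": force on the tool from outside, world axes, zero at the start; "ft_torque": the same for the moment, N m; "opening": opening from 0.0 (shut) to 1.0 (fully open).
Only numpy, scipy, OpenCV 4.12 (cv2) and the standard library are available. Lean on these libraries where they do the work, as an engineer would, in place of code of your own. Each camera call takes 0.05 s, during which the arm holds its last target.

## Task

Push the loose white mounting plate (the one carrying the steel impression tray) squarely into the corner of its jig, so that two of its edges lie flat against both steel stops. Then take the long guide rod from the stand and thread it straight down, first through the hole in the jig's overhanging arm, then into the hole of the plate below, leaving the short rod and the other things on the worktop alone. Finish still holding the rod upright there, spanning both holes, with its collar about a centimetre above the arm and not resting on it, so that I can tighten the plate: do not let go.

Things in the scene. Friction and masses are not known exactly. Their poses are not given: they have to be found in the camera images.
- jig: Fixed jig. Origin: on the worktop, on the vertical axis of the hole in its arm; +z up. Grey base 14 mm thick, x = -137.5 to 67.5, y = -105 to 65 mm; the plate slides on its flat top. Under the arm's hole the base has a clear 27 mm square hole down to the worktop. A post behind the corner, at about x = y = 50 mm, carries the arm. Nothing of the jig is higher than 70 mm.
- stop_corner (a point): Where the planes of the two stop faces meet on the base's top (jig frame x = y = 28, z = 14 mm; axes as the jig's). Two steel stops 16 mm high stand on the base: the back stop, whose face towards -x is at jig x = 28 mm (from y = -60 to 28), and the left stop, whose face towards -y is at jig y = 28 mm (from x = -82 to 22).
- upper_hole (a point): Upper mouth of the hole in the jig's overhanging steel arm (jig frame x = y = 0, z = 68 mm). The arm is 34 mm wide and 16 mm thick (z = 52 to 68 mm) and comes diagonally from the post, from jig +x +y, ending about 17 mm past the hole. Hole 12 mm in diameter, chamfered, right through, vertical.
- plate: Loose white plate, 120 x 90 x 20 mm, 0.3 to 0.55 kg, lying flat on the jig's base 14 to 36 mm short of each stop, a little turned; needs up to 10 N of push. Origin: on its underside on the axis of its hole; +z up. Spans x = -92 to 28, y = -62 to 28 mm. Its +x edge belongs on the back stop, its +y edge on the left stop; then its hole is under the arm's and its axes are parallel to the jig's.
- plate_hole (a point): Upper mouth of the hole in the plate (13 mm in diameter, chamfered, right through; the plate is 17 mm thick there, on 3 mm glide strips), on the plate's top, 20 mm above its origin, 34 mm over the worktop. Beside it, fixed on the plate's top, a steel impression tray, 14 mm high, from plate x = -91 to -15 mm, its handle pointing to -x and not past the plate's edge.
- guide_rod: The long guide rod, steel, 0.1 kg, standing upright in one of the two holes of the stand. Origin: centre of its lower tip; +z along the rod to the grip. Shank 10 mm in diameter, 64 mm long, tip chamfered; then a collar 20 mm in diameter from z = 64 to 68 mm; then a round dark grip 16 mm in diameter from z = 68 to 112 mm (its top end).
- short_rod: The short rod, which is not wanted: same collar, grip and shank diameter, but the shank is only 36 mm long, so that it stands 28 mm lower. Origin: centre of its lower tip; +z up the rod.
- rod_stand: Fixed grey stand, 50 x 130 x 30 mm, origin at the centre of its underside on the worktop, with two upright through holes of 11 mm at y = -40 and +40 mm in which the rods stand, tips on the worktop; either rod may be in either hole. To lift a rod out, raise it straight by more than 30 mm.
- dappen_dish: Small loose glass dish, 32 mm wide, 22 mm high, a bystander. Origin: centre of its underside.

How it is judged:
By the outcome, as a careful person would: the job done as asked, in the order asked, and still so for the second after the job is handed in, while the arm keeps its last pose, push and grip.
It also fails if it takes over 66 s, if anything falls off the work surface, if the arm or the gripper's body presses on something with over 40 N, if the wrist force passes 120 N, or if a joint passes its speed limit or range.

## Working session

There is one attempt and no reset: what is moved stays moved. The work goes in short steps, Python scripts to look and compute and a tool call to move; the robot and the scene stay as the last step left them, time stands still between calls to the robot, and variables do not carry over. Pictures are saved under pics/ and viewed, and the job is handed in when it is done.

Besides the shell and the picture viewer there is one more tool, called as a command line: name --pt "numbers of a row" for each row, then --argument value for the rest. jog_arm: Moves the arm, as the interface text tells. Its arguments: {"type":"object","properties":{"grip":{"type":"array"},"xyz":{"type":"array"},"twist":{"type":"array"},"squeeze":{"type":"number"}},"required":["grip","xyz","twist"]}

```bash
ls; mkdir -p pics; cat > h.py <<'E'
import numpy as np, cv2
from workcell import status, imaging, workorder
def snap(n,name):
    im=imaging.get_image(n); cv2.imwrite(f'pics/{name}.png',im['pixels'][:,:,::-1]); np.savez(f'pics/{name}.npz',**im); return im
E
python3 - <<'E'
from h import *
for n in ('scene','top'):
    im=snap(n,n+'0'); print(im['camera_matrix'],im['R'],im['t'])
print(status.read_state())
E
```

```text
pics
[[476.95262582   0.         255.29264692]
 [  0.         476.95262582 195.95099092]
 [  0.           0.           1.        ]] [[-0.729297   -0.68412733  0.00978175]
 [-0.2675414   0.27198924 -0.92436111]
 [ 0.62972017 -0.6767508  -0.38139332]] [0.47932734 0.20949196 0.72160454]
[[419.78302451   0.         253.04171885]
 [  0.         419.78302451 194.92618154]
 [  0.           0.           1.        ]] [[-0.01168778 -0.99939295  0.0328195 ]
 [-0.99528704  0.00846739 -0.09660235]
 [ 0.09626581 -0.03379389 -0.99478182]] [0.07042628 0.59705539 0.86552763]
{'clock': 0.1, 'qpos': array([-1.31931288e+00,  3.77995625e-01,  7.97662133e-02,  1.27439313e+00,
        5.98410601e-06,  1.46050780e+00]), 'dq': array([ 0.00012132, -0.00212751,  0.00388785, -0.00115273, -0.00180361,
        0.00223737]), 'joint_efforts': array([ 1.67729359e-03, -4.64694285e+01,  2.70582086e+01,  1.19691491e-02,
       -1.31843251e-05,  1.20366991e-05]), 'tool_pos': array([ 0.20337861, -0.53720783,  0.23045369]), 'eef_rot': array([ 9.83684279e-01,  1.79901100e-01, -6.14247543e-05, -9.11041454e-04]), 'contact_force': array([ 0.42841004, -0.18158684, -0.90581804]), 'ft_torque': array([0.07387313, 0.04917887, 0.03133297]), 'opening': 1.0000372509543192}
```

View pics/scene0.png

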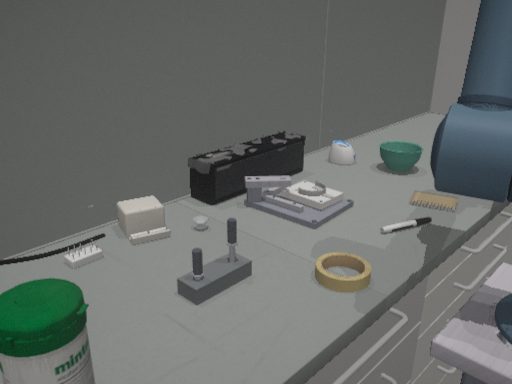

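View pics/top0.png

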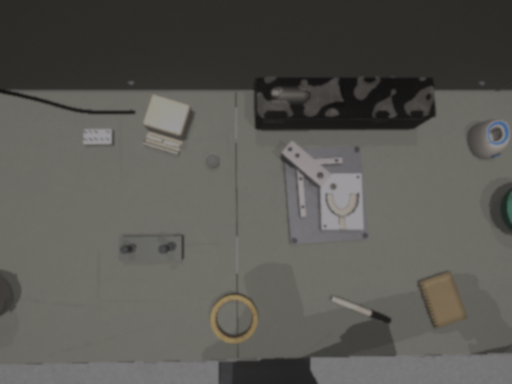

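The top view shows the jig at about (325,195), its arm at (310,165), the plate at (342,203) and the stand at (150,248). In the scene view the long rod is at (232,240) and the short one at (198,265). I'll zoom in.

```bash
python3 - <<'E'
from h import *
a=cv2.imread('pics/top0.png'); b=cv2.imread('pics/scene0.png')
cv2.imwrite('pics/c1.png',cv2.resize(a[130:255,270:390],None,fx=4.8,fy=4.8,interpolation=cv2.INTER_CUBIC)[:600])
cv2.imwrite('pics/c2.png',cv2.resize(b[165:225,235:360],None,fx=6.4,fy=6.4,interpolation=cv2.INTER_CUBIC))
cv2.imwrite('pics/c3.png',cv2.resize(a[220:275,105:200],None,fx=8,fy=8,interpolation=cv2.INTER_CUBIC))
E
```

```text
(no output)
```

View pics/c1.png

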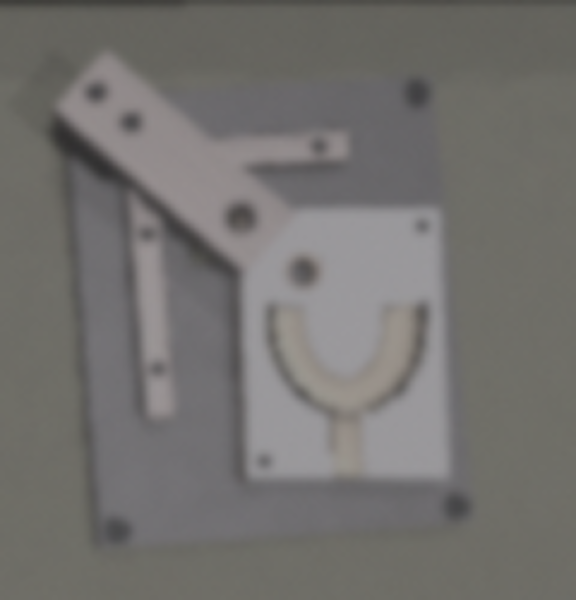

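View pics/c2.png

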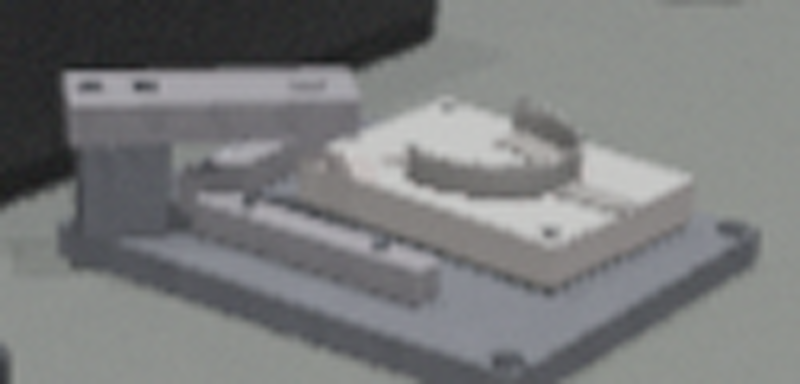

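View pics/c3.png

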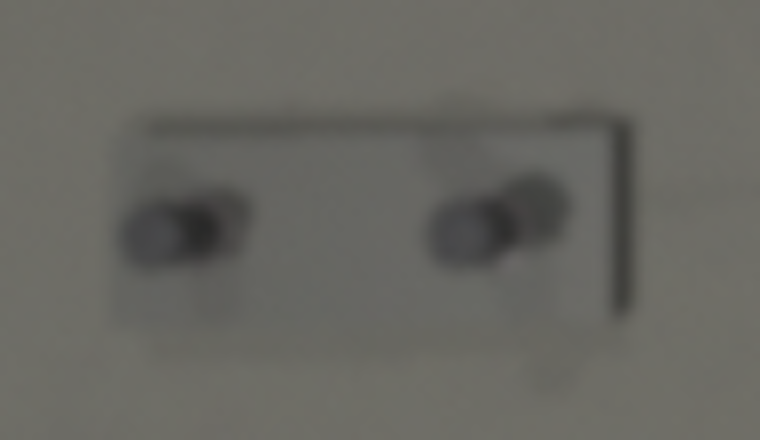

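```bash
cat >> h.py <<'E'
from scipy.optimize import least_squares
from scipy.spatial.transform import Rotation as Ro
CAM={}
for n in ('scene','top'):
    try: CAM[n]=dict(np.load(f'pics/{n}0.npz'))
    except Exception: pass
def proj(n,X):
    c=CAM[n]; X=np.atleast_2d(X); p=(X@c['R'].T+c['t'])@c['camera_matrix'].T; return p[:,:2]/p[:,2:]
def place(p,L,z0=0):
    L=np.atleast_2d(L)/1000.; c,s=np.cos(p[2]),np.sin(p[2])
    return np.c_[p[0]+c*L[:,0]-s*L[:,1],p[1]+s*L[:,0]+c*L[:,1],L[:,2]+z0]
def fit(obs,p0,z0=0):  # obs list (cam, local mm, pixel)
    f=lambda p: np.concatenate([(proj(n,place(p,l,z0))[0]-np.array(u)) for n,l,u in obs])
    r=least_squares(f,p0,x_scale=[.01,.01,.1],loss='soft_l1'); return r.x,f(r.x).reshape(-1,2)
def ray(n,u,z):
    c=CAM[n]; d=c['R'].T@np.linalg.inv(c['camera_matrix'])@np.array([u[0],u[1],1.]); o=-c['R'].T@c['t']
    return o+d*(z-o[2])/d[2]
E
cat > f1.py <<'E'
from h import *
T=lambda x,y:(270+(x+.5)/4.8-.5,130+(y+.5)/4.8-.5)
S=lambda x,y:(235+(x+.5)/6.4-.5,165+(y+.5)/6.4-.5)
jt=[('top',(-137.5,65,14),T(97,546)),('top',(0,0,68),T(240,217)),('top',(28,-60,30),T(349,160)),('top',(-82,28,30),T(175,415)),('top',(67.5,-105,14),T(432,78)),('top',(-137.5,-105,14),T(468,520))]
js=[('scene',(67.5,65,14),S(60,235)),('scene',(-137.5,-105,14),S(757,235)),('scene',(0,0,68),S(308,86))]
pt=[('top',(28,-62,20),T(440,208)),('top',(-92,28,20),T(243,480)),('top',(-92,-62,20),T(452,478)),('top',(0,0,20),T(303,271))]
ps=[('scene',(-92,28,20),S(560,247)),('scene',(-92,-62,20),S(693,183)),('scene',(28,-62,20),S(450,97))]
for nm,o,z in (('jt',jt,0),('js',js,0),('jall',jt+js,0),('pt',pt,.014),('ps',ps,.014),('pall',pt+ps,.014)):
    p,r=fit(o,[.55,-.05,0],z); print(nm,p.round(4),np.degrees(p[2]).round(2)); print(r.round(1).tolist())
s=status.read_state(); print(s['clock'],Ro.from_quat(s['eef_rot']).as_matrix().round(3))
E
python3 f1.py
```

```text
jt [ 0.6345 -0.0709  0.05  ] 2.87
[[-0.4, 0.1], [-0.2, -0.2], [0.3, -0.2], [-0.2, 0.2], [-0.0, -0.6], [0.6, 0.6]]
js [ 0.6317 -0.0674  0.0853] 4.89
[[-0.4, -0.4], [0.4, -0.5], [-0.0, 0.9]]
jall [ 0.6344 -0.0707  0.0515] 2.95
[[-0.4, 0.2], [-0.3, -0.1], [0.2, -0.2], [-0.2, 0.2], [-0.1, -0.7], [0.6, 0.5], [-0.3, -1.6], [0.6, -0.2], [0.0, 0.3]]
pt [ 0.6146 -0.1057 -0.0023] -0.13
[[-0.1, 0.0], [0.6, -0.1], [-0.6, -0.0], [0.1, 0.0]]
ps [ 0.6156 -0.108  -0.0072] -0.41
[[-0.4, -0.1], [1.0, -0.5], [-0.3, 0.6]]
pall [ 0.6146 -0.1059 -0.0029] -0.17
[[0.0, 0.0], [0.7, -0.1], [-0.6, -0.0], [0.2, 0.0], [-0.5, 0.3], [0.8, -0.2], [-0.6, 0.9]]
0.1 [[ 0.935  0.354 -0.   ]
 [ 0.354 -0.935  0.002]
 [ 0.    -0.002 -1.   ]]
```

jog_arm --grip '[40, 40, 40, 40, 40, 40, 40, 40, 40, 40]' --pt "40 -27 0" --pt "40 -27 0" --pt "40 -27 0" --pt "40 -27 0" --pt "40 -27 0" --pt "40 -27 0" --pt "40 -27 0" --pt "40 -27 0" --pt "40 -27 0" --pt "40 -27 0" --twist '[0, 0, 0, 0, 0, 0, 0, 0, 0, 0]'

```text
clock: 1.1
tool_pos: [0.4875, -0.1343, 0.2259]
eef_rot: [0.985, 0.173, -0.002, -0.003]
contact_force: [1.4, -0.9, -0.3]
opening: 0.4
```

```bash
cat >> h.py <<'E'
J=np.array([.6344,-.0707,np.radians(2.9)])
def go(x,y,z,yaw):
    s=status.read_state(); M=Ro.from_quat(s['eef_rot']).as_matrix()
    d=M.T@(np.array([x,y,z])-s['tool_pos'])*1000
    yw=np.degrees(np.arctan2(M[1,0],M[0,0]))
    print('clock',s['clock'],'pos',s['tool_pos'].round(4),'yaw',yw.round(2),'tilt',M[:,2].round(4),'F',s['contact_force'].round(1),'op',round(s['opening'],3),'q',s['qpos'].round(2))
    print('tool delta mm',d.round(1),'twist',((yw-yaw+180)%360-180).round(2))
def gojig(x,y,z,dyaw=0): 
    p=place(J,[[x,y,z]])[0]; go(p[0],p[1],p[2],np.degrees(J[2])+dyaw)
E
python3 -c "
from h import *
go(.495,-.123,.1,2.9)"
```

```text
clock 1.1 pos [ 0.4875 -0.1343  0.2259] yaw 19.94 tilt [-0.0047  0.0051 -1.    ] F [ 1.4 -0.9 -0.3] op 0.4 q [-0.4   0.24 -0.12  1.21  0.    2.4 ]
tool delta mm [ 11.2  -7.2 126. ] twist 17.04
```

jog_arm --grip '[40, 40, 40, 40, 40, 40, 40, 40, 40, 40]' --pt "11 -7 0" --pt "0 0 0" --pt "0 0 45" --pt "0 0 45" --pt "0 0 30" --pt "0 0 0" --pt "0 0 0" --pt "0 0 0" --pt "0 0 0" --pt "0 0 0" --twist '[0, 8.5, 8.5, 0, 0, 0, 0, 0, 0, 0]'

```text
clock: 2.1
tool_pos: [0.4999, -0.1199, 0.1065]
eef_rot: [1.0, 0.024, 0.0, -0.001]
contact_force: [-0.0, -0.3, -0.2]
opening: 0.4
```

```bash
python3 -c "
from h import *
go(.495,-.123,.018,2.9)
s=snap('scene','s1');t=snap('top','t1')
cv2.imwrite('pics/d1.png',np.hstack([cv2.resize(s['pixels'][140:260,200:400,::-1],None,fx=2.5,fy=2.5)[:300],cv2.resize(t['pixels'][130:280,270:390,::-1],None,fx=2.5,fy=2.5)[:300]]))"
```

```text
clock 2.1 pos [ 0.4999 -0.1199  0.1065] yaw 2.75 tilt [ 8.0e-04  2.6e-03 -1.0e+00] F [-0.  -0.3 -0.2] op 0.4 q [-0.36  0.33 -0.32  0.92  0.    2.73]
tool delta mm [-5.1  3.1 88.5] twist -0.15
```

View pics/d1.png

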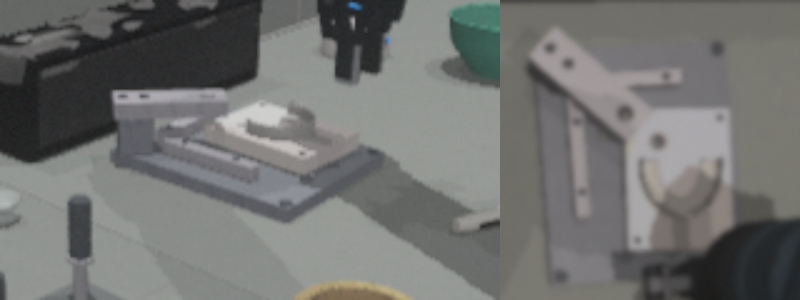

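The fingers hover just behind the plate's -x edge. I'll go down and then push.

jog_arm --grip '[40, 40, 40, 40, 40, 40, 40, 40, 40, 40]' --pt "-5 3 25" --pt "0 0 30" --pt "0 0 20" --pt "0 0 10" --pt "0 0 4" --pt "0 0 0" --pt "0 0 0" --pt "5 0 0" --pt "5 0 0" --pt "0 0 0" --twist '[0, 0, 0, 0, 0, 0, 0, 0, 0, 0]'

```text
clock: 3.2
tool_pos: [0.5128, -0.1252, 0.0222]
eef_rot: [1.0, 0.024, 0.007, 0.002]
contact_force: [-0.8, 0.0, 0.1]
opening: 0.398
```

```bash
python3 -c "
from h import *
go(.495,-.123,.018,2.9)"
```

```text
clock 3.2 pos [ 0.5128 -0.1252  0.0222] yaw 2.78 tilt [ 0.0143 -0.0031 -0.9999] F [-0.8  0.   0.1] op 0.398 q [-0.36  0.43 -0.42  0.71  0.    2.73]
tool delta mm [-17.7  -3.    4. ] twist -0.12
```

jog_arm --grip '[40, 40, 40, 40, 40, 40, 40, 40, 40, 40]' --pt "3 0 2" --pt "3 0 0" --pt "3 0 0" --pt "3 0 0" --pt "3 0 0" --pt "3 0 0" --pt "2 0 0" --pt "2 0 0" --pt "0 0 0" --pt "0 0 0" --twist '[0, 0, 0, 0, 0, 0, 0, 0, 0, 0]'

```text
clock: 4.2
tool_pos: [0.5153, -0.1257, 0.0193]
eef_rot: [1.0, 0.021, -0.012, 0.006]
contact_force: [0.0, 0.0, -0.4]
opening: 0.4
```

```bash
python3 -c "
from h import *
gojig(-103,-50,18)
s=snap('scene','s2');t=snap('top','t2')
cv2.imwrite('pics/d2.png',np.hstack([cv2.resize(s['pixels'][140:260,220:380,::-1],None,fx=2.5,fy=2.5)[:300],cv2.resize(t['pixels'][130:250,270:390,::-1],None,fx=2.5,fy=2.5)[:300]]))"
```

```text
clock 4.2 pos [ 0.5153 -0.1257  0.0193] yaw 2.38 tilt [-0.0247 -0.0123 -0.9996] F [ 0.   0.  -0.4] op 0.4 q [-0.35  0.47 -0.37  0.75 -0.02  2.75]
tool delta mm [18.8  0.9  0.9] twist -0.52
```

View pics/d2.png

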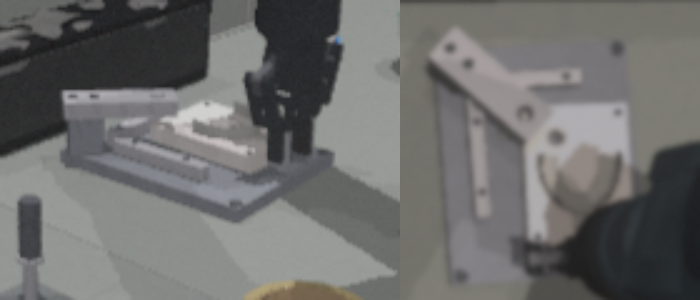

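jog_arm --grip '[40, 40, 40, 40, 40, 40, 40, 40, 40, 40]' --pt "6 0 0" --pt "6 0 0" --pt "6 0 0" --pt "7 0 0" --pt "7 0 0" --pt "7 0 0" --pt "7 0 0" --pt "7 0 0" --pt "7 0 0" --pt "7 0 0" --twist '[0, 0, 0, 0, 0, 0, 0, 0, 0, 0]'

```text
clock: 5.3
tool_pos: [0.5315, -0.1241, 0.0148]
eef_rot: [0.998, 0.018, -0.062, 0.012]
contact_force: [-18.0, -2.3, 18.3]
opening: 0.402
```

```bash
python3 -c "
from h import *
gojig(-103,-50,18)
gojig(-103,-50,18)"
```

```text
clock 5.3 pos [ 0.5315 -0.1241  0.0148] yaw 2.01 tilt [-0.1228 -0.0257 -0.9921] F [-18.   -2.3  18.3] op 0.402 q [-0.31  0.57 -0.21  0.9  -0.06  2.8 ]
tool delta mm [ 2.   1.9 -3.4] twist -0.89
clock 5.3 pos [ 0.5315 -0.1241  0.0148] yaw 2.01 tilt [-0.1228 -0.0257 -0.9921] F [-18.   -2.3  18.3] op 0.402 q [-0.31  0.57 -0.21  0.9  -0.06  2.8 ]
tool delta mm [ 2.   1.9 -3.4] twist -0.89
```

jog_arm --grip '[40, 40, 40, 40, 40, 40, 40, 40, 40, 40]' --pt "0 0 -4" --pt "-8 0 0" --pt "-4 0 -4" --pt "0 0 0" --pt "0 0 0" --pt "0 0 0" --pt "0 0 0" --pt "0 0 0" --pt "0 0 0" --pt "0 0 0" --twist '[0, 0, 0, 0, 0, 0, 0, 0, 0, 0]'

```text
clock: 6.3
tool_pos: [0.5224, -0.1243, 0.025]
eef_rot: [0.998, 0.018, -0.059, 0.012]
contact_force: [-0.4, 0.0, 0.2]
opening: 0.399
```

```bash
python3 -c "
from h import *
gojig(-103,-50,18)
s=snap('scene','s3');t=snap('top','t3')
cv2.imwrite('pics/d3.png',np.hstack([cv2.resize(s['pixels'][140:260,220:380,::-1],None,fx=2.5,fy=2.5)[:300],cv2.resize(t['pixels'][130:250,270:390,::-1],None,fx=2.5,fy=2.5)[:300]]))"
```

```text
clock 6.3 pos [ 0.5224 -0.1243  0.025 ] yaw 2.04 tilt [-0.1181 -0.0255 -0.9927] F [-0.4  0.   0.2] op 0.399 q [-0.32  0.54 -0.23  0.9  -0.06  2.79]
tool delta mm [12.3  1.8  5.6] twist -0.86
```

View pics/d3.png

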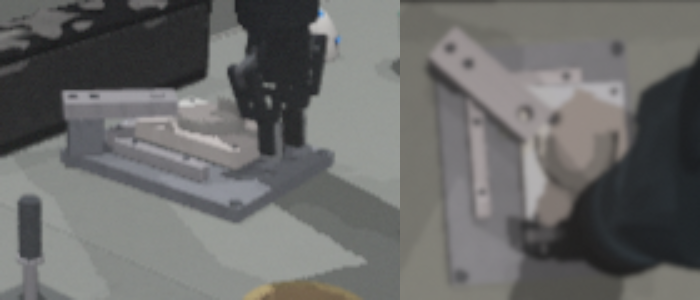

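jog_arm --grip '[40, 40, 40, 40, 40, 40, 40, 40, 40, 40]' --pt "-12 0 -10" --pt "0 0 -40" --pt "0 0 -30" --pt "0 0 0" --pt "0 0 0" --pt "0 0 0" --pt "0 0 0" --pt "0 0 0" --pt "0 0 0" --pt "0 0 0" --twist '[0, 0, -4, -8.5, -8.5, -8.5, -8.5, -8.5, -8.5, -8.5]'

```text
clock: 7.4
tool_pos: [0.5184, -0.1222, 0.1085]
eef_rot: [0.834, 0.548, -0.057, -0.023]
contact_force: [0.6, 0.8, -0.3]
opening: 0.4
```

```bash
python3 -c "
from h import *
go(.58,-.20,.1,93)"
```

```text
clock 7.4 pos [ 0.5184 -0.1222  0.1085] yaw 66.85 tilt [-0.1206 -0.0246 -0.9924] F [ 0.6  0.8 -0.3] op 0.4 q [-0.32  0.46 -0.13  1.09 -0.06  1.67]
tool delta mm [-46.6  87.9   2.9] twist -26.15
```

jog_arm --grip '[40, 40, 40, 40, 40, 40, 40, 40, 40, 40]' --pt "0 0 0" --pt "0 0 0" --pt "0 0 0" --pt "-27 19 0" --pt "-27 19 0" --pt "-27 19 0" --pt "0 0 0" --pt "0 0 0" --pt "0 0 0" --pt "0 0 0" --twist '[-8.5, -8.5, -8.5, 0, 0, 0, 0, 0, 0, 0]'

```text
clock: 8.4
tool_pos: [0.5775, -0.2006, 0.1014]
eef_rot: [0.689, 0.722, -0.051, -0.038]
contact_force: [0.4, 0.9, 0.0]
opening: 0.4
```

```bash
python3 -c "
from h import *
go(.58,-.20,.018,93)
s=snap('scene','s4');t=snap('top','t4')
cv2.imwrite('pics/d4.png',np.hstack([cv2.resize(s['pixels'][160:230,230:350,::-1],None,fx=4,fy=4),cv2.resize(t['pixels'][130:200,280:360,::-1],None,fx=4,fy=4)]))"
```

```text
clock 8.4 pos [ 0.5775 -0.2006  0.1014] yaw 92.8 tilt [-0.1252 -0.0223 -0.9919] F [0.4 0.9 0. ] op 0.4 q [-0.4   0.61  0.11  1.18 -0.07  1.12]
tool delta mm [ 1.8 13.  82.4] twist -0.2
```

View pics/d4.png

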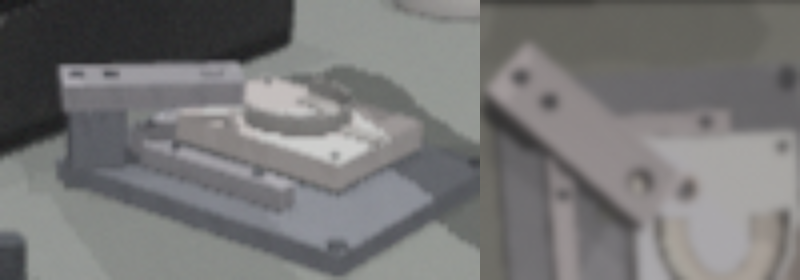

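jog_arm --grip '[40, 40, 40, 40, 40, 40, 40, 40, 40, 40]' --pt "0 13 30" --pt "0 0 30" --pt "0 0 16" --pt "0 0 0" --pt "0 0 0" --pt "12 0 0" --pt "12 0 0" --pt "12 0 0" --pt "12 0 0" --pt "0 0 0" --twist '[0, 0, 0, 0, 0, 0, 0, 0, 0, 0]'

```text
clock: 9.5
tool_pos: [0.5814, -0.1486, 0.0285]
eef_rot: [0.688, 0.724, -0.05, -0.032]
contact_force: [0.4, -0.5, -0.3]
opening: 0.402
```

```bash
python3 -c "
from h import *
gojig(-40,-73,20,90)
s=snap('scene','s5');t=snap('top','t5')
cv2.imwrite('pics/d5.png',np.hstack([cv2.resize(s['pixels'][160:230,230:350,::-1],None,fx=4,fy=4),cv2.resize(t['pixels'][130:200,280:360,::-1],None,fx=4,fy=4)]))"
```

```text
clock 9.5 pos [ 0.5814 -0.1486  0.0285] yaw 93.01 tilt [-0.1158 -0.0288 -0.9929] F [ 0.4 -0.5 -0.3] op 0.402 q [-0.32  0.64 -0.03  1.   -0.06  1.2 ]
tool delta mm [ 2.3 17.8  6.4] twist 0.11
```

View pics/d5.png

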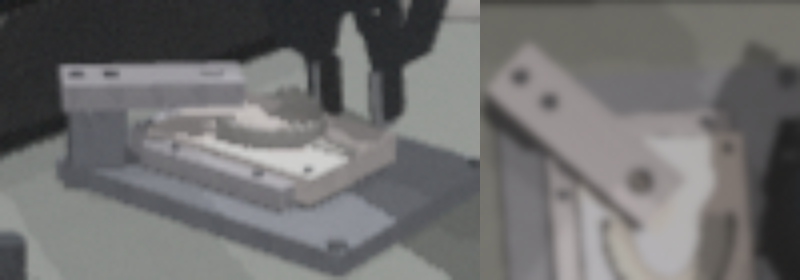

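jog_arm --grip '[40, 40, 40, 40, 40, 40, 40, 40, 40, 40]' --pt "10 0 4" --pt "12 0 0" --pt "-6 0 0" --pt "-14 0 0" --pt "0 0 -30" --pt "0 0 -40" --pt "-20 0 -10" --pt "-30 0 0" --pt "0 0 0" --pt "0 0 0" --twist '[0, 0, 0, 0, 0, 0, 0, 0, 0, 0]'

```text
clock: 10.6
tool_pos: [0.5951, -0.2156, 0.115]
eef_rot: [0.692, 0.719, -0.062, -0.018]
contact_force: [-0.7, 0.5, 0.3]
opening: 0.402
```

```bash
python3 -c "
from h import *
gojig(-103,-20,50)
s=snap('scene','s6');t=snap('top','t6')
cv2.imwrite('pics/d6.png',cv2.resize(s['pixels'][160:230,230:350,::-1],None,fx=6.6,fy=6.6,interpolation=2))
cv2.imwrite('pics/d6t.png',cv2.resize(t['pixels'][130:250,270:390,::-1],None,fx=4.8,fy=4.8,interpolation=2))"
```

```text
clock 10.6 pos [ 0.5951 -0.2156  0.115 ] yaw 92.37 tilt [-0.1117 -0.0644 -0.9917] F [-0.7  0.5  0.3] op 0.402 q [-0.4   0.62  0.17  1.19 -0.1   1.14]
tool delta mm [125.9 -50.6  63.7] twist 89.47
```

View pics/d6.png

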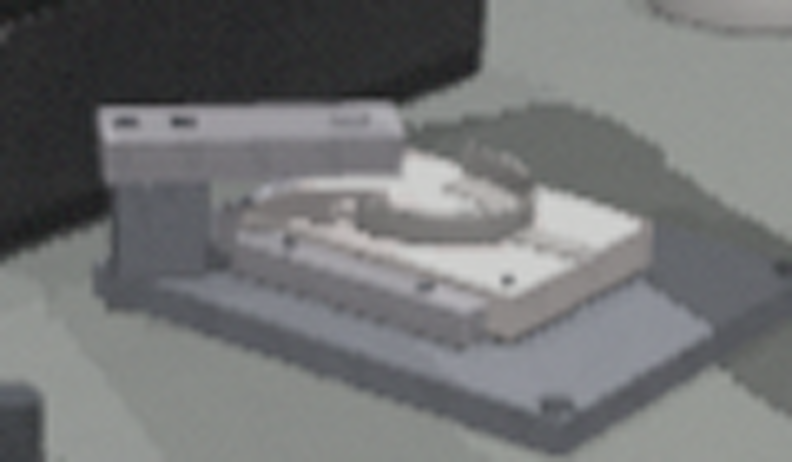

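View pics/d6t.png

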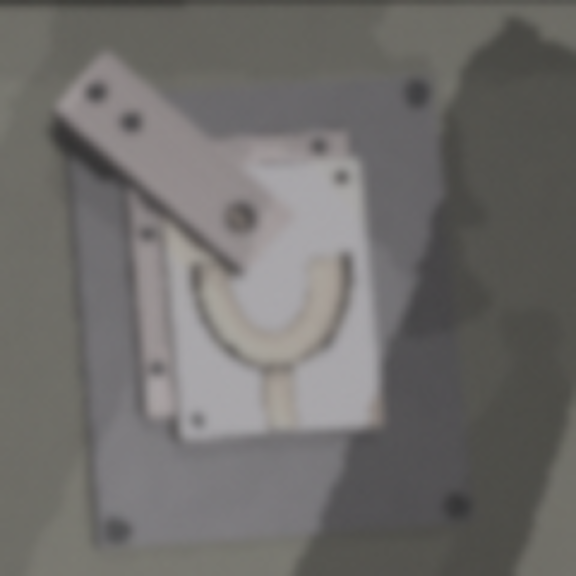

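```bash
cat > f2.py <<'E'
from h import *
import sys
T=lambda x,y:(270+(x+.5)/4.8-.5,130+(y+.5)/4.8-.5)
S=lambda x,y:(230+(x+.5)/6.6-.5,160+(y+.5)/6.6-.5)
pt=[('top',(28,-62,20),T(361,158)),('top',(-92,28,20),T(180,440)),('top',(-92,-62,20),T(383,425))]
ps=[('scene',(-92,28,20),S(488,305)),('scene',(-92,-62,20),S(652,229))]
for nm,o in (('t',pt),('all',pt+ps)):
    p,r=fit(o,[.63,-.07,0.05],.014); c,s=np.cos(J[2]),np.sin(J[2]); d=p[:2]-J[:2]
    print(nm,p.round(4),np.degrees(p[2]-J[2]).round(2),'off in jig mm',((c*d[0]+s*d[1])*1e3).round(1),((-s*d[0]+c*d[1])*1e3).round(1)); print(r.round(1).tolist())
im=cv2.imread('pics/d6t.png')
L=[(28,-62,34),(-92,-62,34),(-92,28,34),(28,28,34)]
P=(proj('top',place(J,L))-[270,130]+.5)*4.8-.5
cv2.polylines(im,[P.round().astype(int)],True,(0,0,255),1)
cv2.imwrite('pics/d6o.png',im)
E
python3 f2.py
```

```text
t [ 0.6341 -0.0723  0.052 ] 0.08 off in jig mm -0.3 -1.6
[[-0.2, -0.0], [0.1, -0.2], [0.0, 0.2]]
all [ 0.635  -0.0722  0.0402] -0.6 off in jig mm 0.6 -1.5
[[-0.1, -0.1], [-0.5, -0.8], [-0.5, 0.2], [3.4, -1.0], [0.2, -0.6]]
```

View pics/d6o.png

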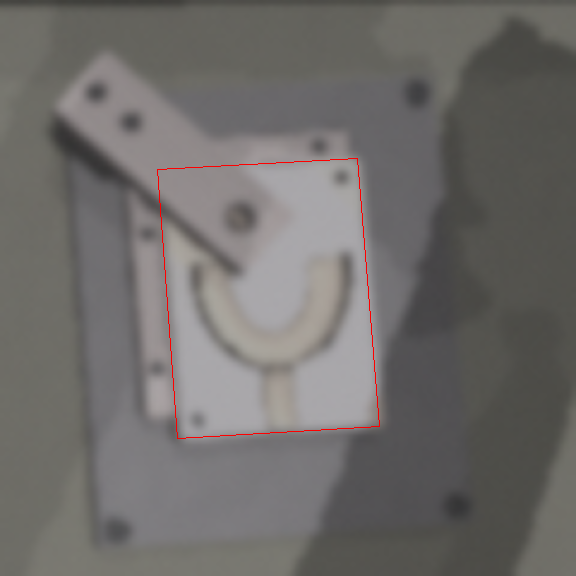

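jog_arm --grip '[40, 40, 40, 40, 40, 40, 40, 40, 40, 40]' --pt "0 5 45" --pt "0 0 40" --pt "0 0 7" --pt "30 0 0" --pt "28 0 0" --pt "12 0 0" --pt "15 0 0" --pt "15 0 0" --pt "15 0 0" --pt "10 0 0" --twist '[0, 0, 0, 0, 0, 0, 0, 0, 0, 0]'

```text
clock: 11.7
tool_pos: [0.5862, -0.1493, 0.0256]
eef_rot: [0.695, 0.71, -0.109, 0.024]
contact_force: [-4.4, -19.3, -0.8]
opening: 0.404
```

```bash
python3 -c "
from h import *
gojig(-50,-73,24,90)"
```

```text
clock 11.7 pos [ 0.5862 -0.1493  0.0256] yaw 91.89 tilt [-0.1173 -0.1891 -0.9749] F [ -4.4 -19.3  -0.8] op 0.404 q [-0.25  0.64 -0.07  0.93 -0.21  1.31]
tool delta mm [3.3 2.2 0.7] twist -1.01
```

jog_arm --grip '[40, 40, 40, 40, 40, 40, 40, 40, 40, 40]' --pt "-20 0 0" --pt "-20 0 -20" --pt "0 0 -40" --pt "0 -30 -30" --pt "0 -45 0" --pt "0 -45 0" --pt "15 -20 0" --pt "15 0 0" --pt "0 0 0" --pt "0 0 0" --twist '[0, 0, 0, 0, 0, 0, 0, 0, 0, 0]'

```text
clock: 12.7
tool_pos: [0.4611, -0.1481, 0.1466]
eef_rot: [0.696, 0.709, -0.107, 0.034]
contact_force: [0.6, 0.6, 0.3]
opening: 0.394
```

```bash
python3 -c "
from h import *
gojig(-138,-19,24,90)"
```

```text
clock 12.7 pos [ 0.4611 -0.1481  0.1466] yaw 91.66 tilt [-0.1019 -0.1992 -0.9746] F [0.6 0.6 0.3] op 0.394 q [-0.3   0.29 -0.29  1.03 -0.22  1.26]
tool delta mm [ 73.6  49.6 105.5] twist -1.24
```

jog_arm --grip '[40, 40, 40, 40, 40, 40, 40, 40, 40, 40]' --pt "25 12 0" --pt "25 12 0" --pt "23 12 20" --pt "0 0 40" --pt "0 0 35" --pt "0 0 8" --pt "0 0 0" --pt "0 0 0" --pt "0 0 0" --pt "0 0 0" --twist '[0, 0, 0, 0, 0, 0, 0, 0, 0, 0]'

```text
clock: 13.7
tool_pos: [0.5043, -0.0981, 0.0289]
eef_rot: [0.696, 0.709, -0.103, 0.042]
contact_force: [0.1, -0.3, -0.2]
opening: 0.399
```

```bash
python3 -c "
from h import *
gojig(-123.5,-19,24,90)
s=snap('scene','s7');t=snap('top','t7')
cv2.imwrite('pics/d7.png',np.hstack([cv2.resize(s['pixels'][160:240,230:350,::-1],None,fx=3.5,fy=3.5),cv2.resize(t['pixels'][150:230,280:380,::-1],None,fx=3.5,fy=3.5)]))"
```

```text
clock 13.7 pos [ 0.5043 -0.0981  0.0289] yaw 91.57 tilt [-0.0842 -0.2044 -0.9753] F [ 0.1 -0.3 -0.2] op 0.399 q [-0.18  0.46 -0.37  0.78 -0.22  1.37]
tool delta mm [2.9 8.2 3.7] twist -1.33
```

View pics/d7.png

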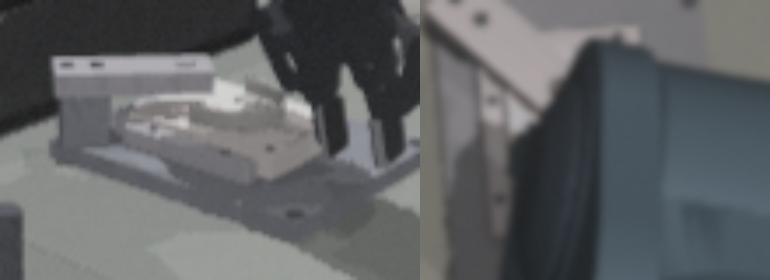

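The front finger stands just behind the plate's -x edge, at its middle (325,150 in the left crop). I'll push +x, then back off.

jog_arm --grip '[40, 40, 40, 40, 40, 40, 40, 40, 40, 40]' --pt "3 6 4" --pt "0 12 0" --pt "0 15 0" --pt "0 15 0" --pt "0 -12 0" --pt "0 -20 0" --pt "0 -10 -30" --pt "0 0 -45" --pt "0 0 -45" --pt "0 0 0" --twist '[0, 0, 0, 0, 0, 0, 0, 0, 0, 0]'

```text
clock: 14.8
tool_pos: [0.4824, -0.0683, 0.1458]
eef_rot: [0.691, 0.709, -0.138, 0.014]
contact_force: [1.2, 0.0, 0.3]
opening: 0.405
```

```bash
python3 - <<'E'
from h import *
T=lambda x,y:(105+(x+.5)/8-.5,220+(y+.5)/8-.5)
# stand: top corners z=30 ; rods
for nm,u,z in (('TL',(140,125),.03),('TR',(618,122),.03),('BR',(618,318),.03),('BL',(112,325),.03),('longtop?',(157,235),.112),('othertop',(465,233),.112),('othertop84',(465,233),.084),('ltop84',(157,235),.084)):
    print(nm,ray('top',T(*u),z).round(4))
b=cv2.imread('pics/scene0.png'); cv2.imwrite('pics/c4.png',cv2.resize(b[210:300,170:260],None,fx=6,fy=6,interpolation=2))
gojig(-138,-19,24,90)
E
```

```text
TL [0.5156 0.3383 0.03  ]
TR [0.515  0.2145 0.03  ]
BR [0.4642 0.2143 0.03  ]
BL [0.4642 0.3445 0.03  ]
longtop? [0.4894 0.3113 0.112 ]
othertop [0.489  0.2392 0.112 ]
othertop84 [0.4882 0.2443 0.084 ]
ltop84 [0.4887 0.3188 0.084 ]
clock 14.8 pos [ 0.4824 -0.0683  0.1458] yaw 92.61 tilt [-0.1706 -0.2143 -0.9618] F [1.2 0.  0.3] op 0.405 q [-0.12  0.39 -0.17  1.17 -0.24  1.44]
tool delta mm [ -2.8  36.2 120.6] twist -0.29
```

View pics/c4.png

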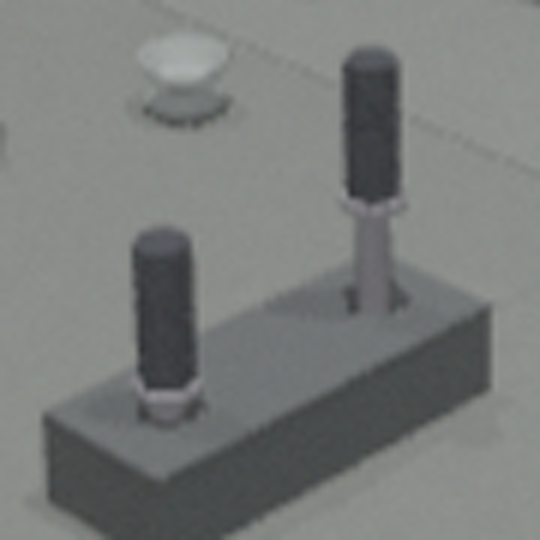

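```bash
python3 - <<'E'
from h import *
go(.59,.275,.15,92.6)
go(.59,.275,.02,92.6)
s=status.read_state(); print(Ro.from_quat(s['eef_rot']).as_matrix().round(3))
E
```

```text
clock 14.8 pos [ 0.4824 -0.0683  0.1458] yaw 92.61 tilt [-0.1706 -0.2143 -0.9618] F [1.2 0.  0.3] op 0.405 q [-0.12  0.39 -0.17  1.17 -0.24  1.44]
tool delta mm [329.7 107.6 -96. ] twist 0.01
clock 14.8 pos [ 0.4824 -0.0683  0.1458] yaw 92.61 tilt [-0.1706 -0.2143 -0.9618] F [1.2 0.  0.3] op 0.405 q [-0.12  0.39 -0.17  1.17 -0.24  1.44]
tool delta mm [356.9 130.5  29. ] twist 0.01
[[-0.044  0.984 -0.171]
 [ 0.977  0.007 -0.214]
 [-0.21  -0.176 -0.962]]
```

jog_arm --grip '[60, 60, 60, 60, 60, 60, 60, 60, 60, 60]' --pt "35 13 -14" --pt "40 13 -14" --pt "42 13 -12" --pt "42 13 -12" --pt "42 13 -12" --pt "42 13 -12" --pt "42 13 -12" --pt "42 13 -10" --pt "0 0 0" --pt "0 0 0" --twist '[0, 0, 0, 0, 0, 0, 0, 0, 0, 0]'

```text
clock: 15.8
tool_pos: [0.5953, 0.2877, 0.1466]
eef_rot: [0.693, 0.708, -0.136, 0.016]
contact_force: [-0.4, 0.4, 0.5]
opening: 0.602
```

```bash
python3 - <<'E'
from h import *
go(.585,.275,.018,92.6)
s=status.read_state(); print(Ro.from_quat(s['eef_rot']).as_matrix().round(3))
t=snap('top','t8'); s=snap('scene','s8')
cv2.imwrite('pics/d8.png',cv2.resize(t['pixels'][130:250,270:390,::-1],None,fx=4.8,fy=4.8,interpolation=2))
cv2.imwrite('pics/d8s.png',cv2.resize(s['pixels'][160:230,230:350,::-1],None,fx=6.6,fy=6.6,interpolation=2))
E
```

```text
clock 15.8 pos [0.5953 0.2877 0.1466] yaw 92.34 tilt [-0.1644 -0.2148 -0.9627] F [-0.4  0.4  0.5] op 0.602 q [ 0.42  0.86  0.66  1.61 -0.13  1.98]
tool delta mm [ 15.2  11.6 128.2] twist -0.26
[[-0.04   0.986 -0.164]
 [ 0.977  0.004 -0.215]
 [-0.211 -0.169 -0.963]]
```

View pics/d8.png

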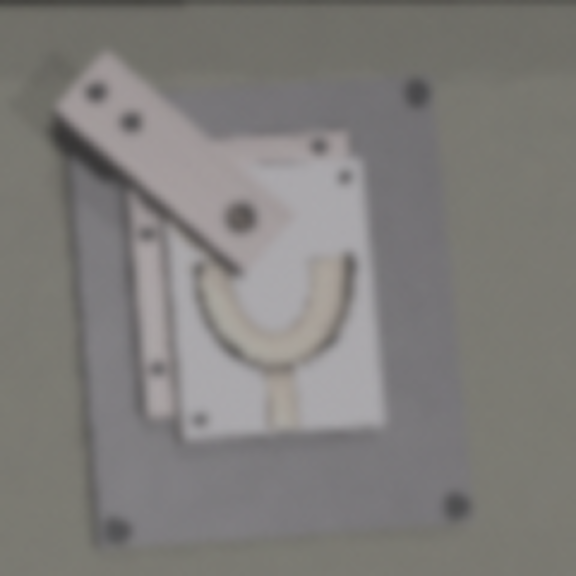

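View pics/d8s.png

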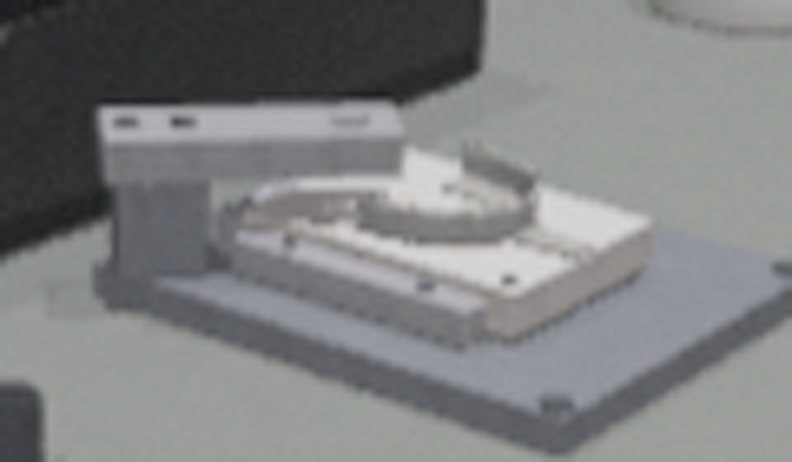

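```bash
cat > shift.py <<'E'
from h import *
import sys
a,b=sys.argv[1:3]
def g(n): return cv2.cvtColor(np.load(f'pics/{n}.npz')['pixels'],cv2.COLOR_RGB2GRAY).astype(np.float32)
A,B=g(a),g(b)
for nm,(r0,r1,c0,c1) in (('tray',(180,222,308,345)),('tray2',(185,215,305,350)),('arm',(140,180,282,322)),('base',(225,246,285,370))):
    w=cv2.createHanningWindow((c1-c0,r1-r0),cv2.CV_32F)
    print(nm,cv2.phaseCorrelate(A[r0:r1,c0:c1].copy(),B[r0:r1,c0:c1].copy(),w))
E
python3 shift.py t6 t8
```

```text
tray ((0.30990982573548465, 0.5099247177000841), 1.0176805294884577)
tray2 ((0.9362672672671444, -0.04740714413900449), 0.9848150613572862)
arm ((-0.02497190465181731, -0.13645429354025396), 0.9374530780315399)
base ((-0.14726322382743007, 0.05681801403898845), 0.5429323673248291)
```

```bash
cat > prof.py <<'E'
from h import *
import sys
def prof(n,axis,lo,hi,vals,z):
    im=cv2.cvtColor(np.load(f'pics/{n}.npz')['pixels'],cv2.COLOR_RGB2GRAY).astype(np.float32)
    out=[]
    for v in vals:
        s=np.linspace(lo,hi,30); L=np.c_[s,0*s+v,0*s+z] if axis=='y' else np.c_[0*s+v,s,0*s+z]
        P=proj('top',place(J,L)).astype(np.float32)
        out.append(cv2.remap(im,P[:,0],P[:,1],cv2.INTER_LINEAR).mean())
    return np.array(out)
for n in sys.argv[1:]:
    v=np.arange(18,46,1.); print(n,'left stop'); print(np.c_[v,prof(n,'y',-78,-45,v,32)].round(0).astype(int).T.tolist())
    v=np.arange(18,46,1.); print(n,'back stop'); print(np.c_[v,prof(n,'x',-56,-30,v,32)].round(0).astype(int).T.tolist())
    v=np.arange(-70,-54,1.); print('-y edge');print(np.c_[v,prof(n,'y',-85,0,v,34)].round(0).astype(int).T.tolist())
E
python3 prof.py t6 t8
```

```text
t6 left stop
[[18, 19, 20, 21, 22, 23, 24, 25, 26, 27, 28, 29, 30, 31, 32, 33, 34, 35, 36, 37, 38, 39, 40, 41, 42, 43, 44, 45], [168, 168, 167, 167, 165, 162, 156, 150, 144, 140, 139, 141, 143, 145, 146, 146, 147, 146, 147, 145, 141, 133, 124, 115, 107, 104, 105, 108]]
t6 back stop
[[18, 19, 20, 21, 22, 23, 24, 25, 26, 27, 28, 29, 30, 31, 32, 33, 34, 35, 36, 37, 38, 39, 40, 41, 42, 43, 44, 45], [159, 157, 157, 157, 159, 160, 161, 161, 159, 156, 152, 147, 143, 139, 134, 130, 128, 126, 126, 126, 126, 125, 121, 117, 112, 107, 105, 104]]
-y edge
[[-70, -69, -68, -67, -66, -65, -64, -63, -62, -61, -60, -59, -58, -57, -56, -55], [102, 103, 105, 109, 115, 122, 131, 141, 149, 156, 160, 162, 163, 162, 159, 157]]
t8 left stop
[[18, 19, 20, 21, 22, 23, 24, 25, 26, 27, 28, 29, 30, 31, 32, 33, 34, 35, 36, 37, 38, 39, 40, 41, 42, 43, 44, 45], [169, 169, 168, 167, 163, 158, 150, 141, 135, 133, 135, 140, 146, 150, 152, 153, 154, 155, 155, 153, 149, 142, 131, 121, 112, 108, 108, 112]]
t8 back stop
[[18, 19, 20, 21, 22, 23, 24, 25, 26, 27, 28, 29, 30, 31, 32, 33, 34, 35, 36, 37, 38, 39, 40, 41, 42, 43, 44, 45], [164, 163, 163, 163, 164, 165, 165, 164, 163, 161, 159, 156, 154, 151, 147, 144, 142, 140, 141, 141, 140, 138, 134, 129, 123, 119, 117, 116]]
-y edge
[[-70, -69, -68, -67, -66, -65, -64, -63, -62, -61, -60, -59, -58, -57, -56, -55], [119, 120, 122, 126, 132, 140, 148, 155, 161, 164, 166, 166, 164, 161, 158, 156]]
```

jog_arm --grip '[60, 60, 60, 60, 60, 60, 60, 60, 60, 60]' --pt "15 12 30" --pt "0 0 40" --pt "0 0 40" --pt "0 0 14" --pt "0 0 4" --pt "0 -20 0" --pt "0 -10 0" --pt "0 -10 0" --pt "0 -10 0" --pt "0 0 0" --twist '[0, 0, 0, 0, 0, 0, 0, 0, 0, 0]'

```text
clock: 16.9
tool_pos: [0.5351, 0.2598, 0.0345]
eef_rot: [0.7, 0.701, -0.132, 0.018]
contact_force: [-0.8, -0.3, 1.0]
opening: 0.602
```

```bash
python3 - <<'E'
from h import *
go(.556,.275,.018,92.6)
s=snap('scene','s9')
cv2.imwrite('pics/d9.png',cv2.resize(s['pixels'][150:320,140:340,::-1],None,fx=3.5,fy=3.5,interpolation=2))
E
```

```text
clock 16.9 pos [0.5351 0.2598 0.0345] yaw 91.1 tilt [-0.1595 -0.2096 -0.9647] F [-0.8 -0.3  1. ] op 0.602 q [ 0.41  0.75  0.15  1.21 -0.13  2.  ]
tool delta mm [17.9 23.   9.4] twist -1.5
```

View pics/d9.png

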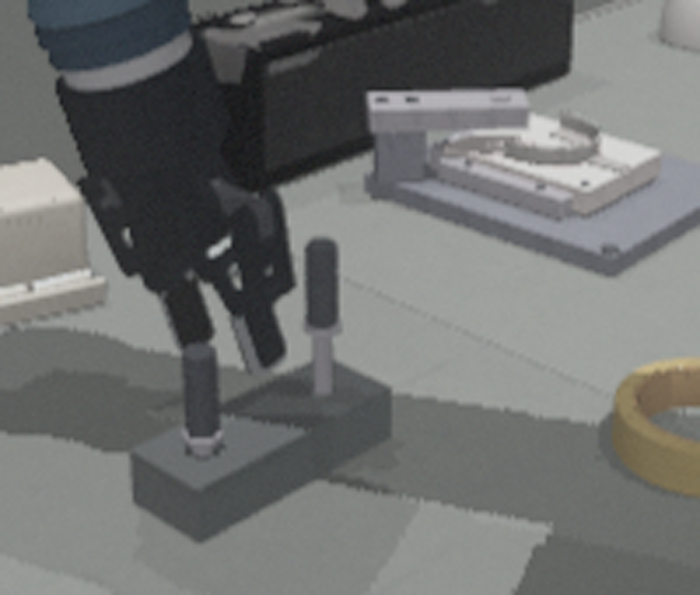

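jog_arm --grip '[60, 60, 60, 60, 60, 60, 60, 60, 60, 60]' --pt "0 25 0" --pt "15 25 0" --pt "0 0 10" --pt "0 0 4" --pt "0 0 0" --pt "0 -10 0" --pt "0 -10 0" --pt "0 -10 0" --pt "0 0 0" --pt "0 0 0" --twist '[0, 0, 0, 0, 0, 0, 0, 0, 0, 0]'

```text
clock: 17.95
tool_pos: [0.5546, 0.2671, 0.0193]
eef_rot: [0.702, 0.7, -0.13, 0.019]
contact_force: [-0.2, 0.0, 0.4]
opening: 0.602
```

```bash
python3 - <<'E'
from h import *
go(.556,.275,.010,92.6)
E
```

```text
clock 17.95 pos [0.5546 0.2671 0.0193] yaw 90.75 tilt [-0.155  -0.2083 -0.9657] F [-0.2  0.   0.4] op 0.602 q [ 0.41  0.8   0.21  1.21 -0.13  2.  ]
tool delta mm [9.7 2.7 7.1] twist -1.85
```

jog_arm --grip '[60, 60, 60, 60, 60, 60, 60, 60, 60, 60]' --pt "0 10 0" --pt "0 0 7" --pt "0 0 4" --pt "0 -10 0" --pt "0 -15 0" --pt "0 -15 0" --pt "0 -15 0" --pt "0 0 0" --pt "0 0 0" --pt "0 0 0" --twist '[0, 0, 0, 0, 0, 0, 0, 0, 0, 0]'

```text
clock: 18.95
tool_pos: [0.5538, 0.2639, 0.0129]
eef_rot: [0.71, 0.695, -0.098, 0.051]
contact_force: [0.1, 0.0, 0.6]
opening: 0.6
```

```bash
python3 - <<'E'
from h import *
go(.556,.275,.010,92.6)
s=snap('scene','s10')
cv2.imwrite('pics/d10.png',cv2.resize(s['pixels'][200:320,160:300,::-1],None,fx=4,fy=4,interpolation=2))
E
```

```text
clock 18.95 pos [0.5538 0.2639 0.0129] yaw 89.2 tilt [-0.0684 -0.2096 -0.9754] F [0.1 0.  0.6] op 0.6 q [ 0.42  0.73  0.07  1.06 -0.16  2.03]
tool delta mm [11.5  2.1  0.3] twist -3.4
```

View pics/d10.png

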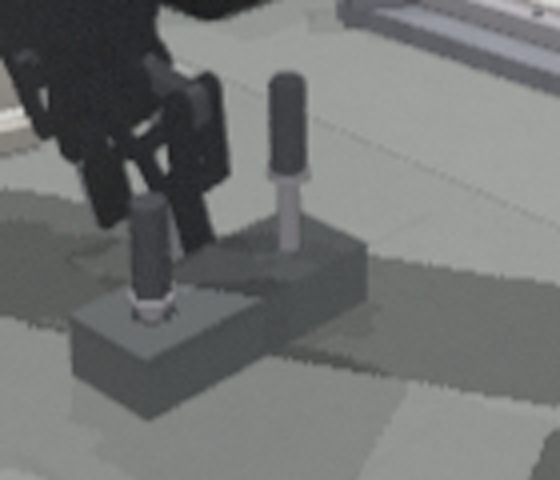

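jog_arm --grip '[60, 60, 60, 60, 60, 60, 60, 60, 60, 60]' --pt "0 -15 0" --pt "0 -15 0" --pt "0 0 0" --pt "0 0 0" --pt "0 10 0" --pt "0 20 0" --pt "0 0 -20" --pt "0 0 -35" --pt "0 0 -35" --pt "0 0 0" --twist '[0, 0, 0, 0, 0, 0, 0, 0, 0, 0]'

```text
clock: 20.0
tool_pos: [0.5772, 0.2815, 0.1028]
eef_rot: [0.712, 0.693, -0.09, 0.067]
contact_force: [1.1, 0.3, 0.4]
opening: 0.597
```

```bash
python3 - <<'E'
from h import *
go(.49,.39,.11,92.6)
E
```

```text
clock 20.0 pos [0.5772 0.2815 0.1028] yaw 88.69 tilt [-0.0356 -0.2193 -0.975 ] F [1.1 0.3 0.4] op 0.597 q [ 0.44  0.7   0.26  1.26 -0.18  2.05]
tool delta mm [102.3 -90.6 -27.7] twist -3.91
```

jog_arm --grip '[40, 40, 40, 40, 40, 40, 40, 40, 40, 40]' --pt "40 0 -12" --pt "35 -20 -8" --pt "27 -35 -6" --pt "0 -35 0" --pt "0 0 0" --pt "0 0 0" --pt "0 0 0" --pt "0 0 0" --pt "0 0 0" --pt "0 0 0" --twist '[0, 0, 0, 0, 0, 0, 0, -2, -2, 0]'

```text
clock: 21.0
tool_pos: [0.4826, 0.3861, 0.0991]
eef_rot: [0.687, 0.717, -0.105, 0.059]
contact_force: [-0.2, 0.6, -0.2]
opening: 0.4
```

```bash
python3 - <<'E'
from h import *
go(.49,.385,.02,92.6)
E
```

```text
clock 21.0 pos [0.4826 0.3861 0.0991] yaw 92.96 tilt [-0.0602 -0.2318 -0.9709] F [-0.2  0.6 -0.2] op 0.4 q [ 0.65  0.71  0.26  1.31 -0.15  2.19]
tool delta mm [16.6 12.9 76.6] twist 0.36
```

jog_arm --grip '[40, 40, 40, 40, 40, 40, 40, 40, 40, 40]' --pt "17 12 25" --pt "0 0 35" --pt "0 0 15" --pt "0 0 4" --pt "-20 0 0" --pt "-15 0 0" --pt "-15 0 0" --pt "-15 0 0" --pt "-15 0 0" --pt "0 0 0" --twist '[0, 0, 0, 0, 0, 0, 0, 0, 0, 0]'

```text
clock: 22.0
tool_pos: [0.4982, 0.3328, 0.0357]
eef_rot: [0.694, 0.715, -0.08, 0.033]
contact_force: [-3.3, -1.2, 2.7]
opening: 0.403
```

```bash
python3 - <<'E'
from h import *
go(.49,.356,.02,92.6)
s=snap('scene','s11')
cv2.imwrite('pics/d11.png',cv2.resize(s['pixels'][180:320,120:280,::-1],None,fx=4,fy=4,interpolation=2))
E
```

```text
clock 22.0 pos [0.4982 0.3328 0.0357] yaw 92.08 tilt [-0.0646 -0.1596 -0.9851] F [-3.3 -1.2  2.7] op 0.403 q [ 0.54  0.67  0.03  1.07 -0.1   2.08]
tool delta mm [25.7 -6.5 12.2] twist -0.52
```

View pics/d11.png

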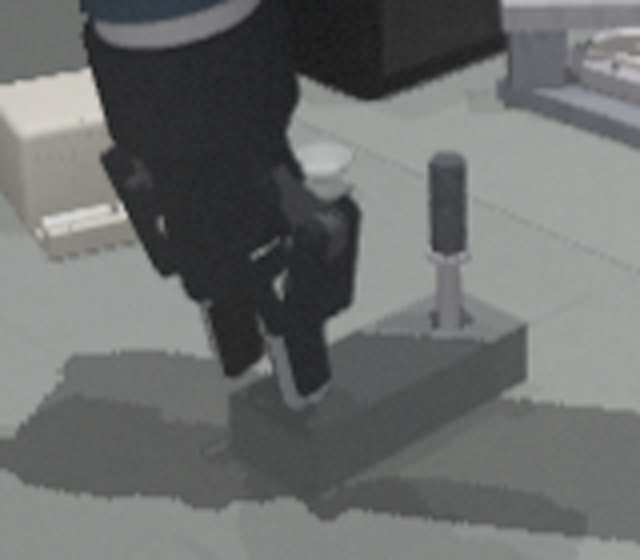

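jog_arm --grip '[40, 40, 40, 40, 40, 40, 40, 40, 40, 40]' --pt "0 0 -4" --pt "25 0 -6" --pt "30 0 -4" --pt "0 0 0" --pt "0 0 15" --pt "0 0 8" --pt "0 0 0" --pt "-10 0 0" --pt "0 0 0" --pt "0 0 0" --twist '[0, 0, 0, 0, 0, 0, 0, 0, 0, 0]'

```text
clock: 23.05
tool_pos: [0.5043, 0.3716, 0.0277]
eef_rot: [0.697, 0.712, -0.076, 0.038]
contact_force: [-0.4, -0.1, 0.5]
opening: 0.401
```

```bash
python3 - <<'E'
from h import *
go(.49,.362,.02,92.6)
s=snap('scene','s12')
cv2.imwrite('pics/d12.png',cv2.resize(s['pixels'][180:320,120:280,::-1],None,fx=4,fy=4,interpolation=2))
E
```

```text
clock 23.05 pos [0.5043 0.3716 0.0277] yaw 91.5 tilt [-0.0526 -0.1607 -0.9856] F [-0.4 -0.1  0.5] op 0.401 q [ 0.59  0.72  0.11  1.09 -0.11  2.14]
tool delta mm [ -7.8 -14.    9.9] twist -1.1
```

View pics/d12.png

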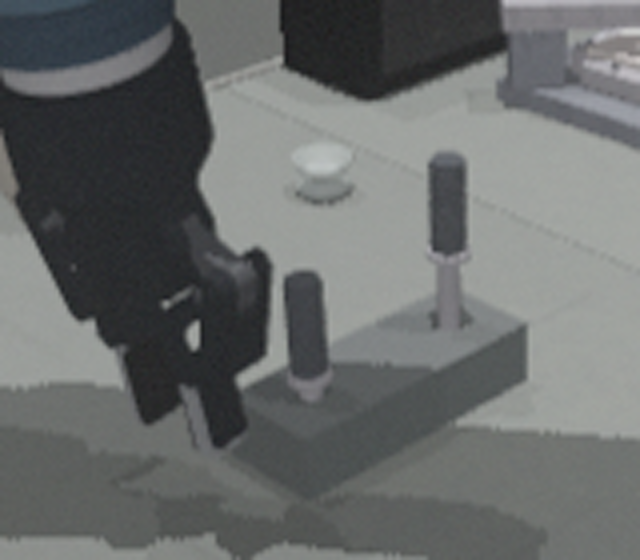

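jog_arm --grip '[40, 40, 40, 40, 40, 40, 40, 40, 40, 40]' --pt "0 -13 8" --pt "0 0 5" --pt "-8 0 3" --pt "-15 0 2" --pt "-15 0 2" --pt "-15 0 2" --pt "-15 0 1" --pt "0 0 0" --pt "0 0 0" --pt "0 0 0" --twist '[0, 0, 0, 0, 0, 0, 0, 0, 0, 0]'

```text
clock: 24.1
tool_pos: [0.4938, 0.3598, 0.0172]
eef_rot: [0.694, 0.719, -0.029, -0.011]
contact_force: [0.3, -1.4, -0.4]
opening: 0.4
```

```bash
python3 - <<'E'
from h import *
go(.49,.356,.015,92.6)
E
```

```text
clock 24.1 pos [0.4938 0.3598 0.0172] yaw 92.06 tilt [-0.0565 -0.0272 -0.998 ] F [ 0.3 -1.4 -0.4] op 0.4 q [ 0.52  0.64 -0.07  0.93  0.    2.06]
tool delta mm [-3.6 -3.8  2.5] twist -0.54
```

jog_arm --grip '[40, 40, 40, 40, 40, 40, 40, 40, 40, 40]' --pt "-15 0 2" --pt "-15 0 0" --pt "8 0 0" --pt "20 0 -10" --pt "0 0 -45" --pt "0 0 -40" --pt "0 40 -30" --pt "0 40 0" --pt "-40 15 0" --pt "-40 0 0" --twist '[0, 0, 0, 0, 0, 0, 0, 0, 0, 0]'

```text
clock: 25.1
tool_pos: [0.5988, 0.2977, 0.1334]
eef_rot: [0.69, 0.723, -0.015, -0.036]
contact_force: [0.4, 0.1, 1.2]
opening: 0.403
```

```bash
python3 - <<'E'
from h import *
go(.565,.279,.015,92.6)
E
```

```text
clock 25.1 pos [0.5988 0.2977 0.1334] yaw 92.55 tilt [-0.0722  0.028  -0.997 ] F [0.4 0.1 1.2] op 0.403 q [0.34 0.66 0.29 1.26 0.05 1.87]
tool delta mm [-20.9 -26.2 119.9] twist -0.05
```

jog_arm --grip '[60, 60, 60, 60, 60, 60, 60, 60, 60, 60]' --pt "-21 -5 30" --pt "0 0 45" --pt "0 0 35" --pt "0 0 9" --pt "0 -15 3" --pt "0 -15 2" --pt "0 -15 1" --pt "0 -15 1" --pt "0 -10 0" --pt "0 0 0" --twist '[0, 0, 0, 0, 0, 0, 0, 0, 0, 0]'

```text
clock: 26.1
tool_pos: [0.5547, 0.2609, 0.018]
eef_rot: [0.699, 0.715, 0.006, -0.009]
contact_force: [-0.5, 0.1, 1.3]
opening: 0.6
```

```bash
python3 - <<'E'
from h import *
go(.565,.279,.015,92.6)
E
```

```text
clock 26.1 pos [0.5547 0.2609 0.018 ] yaw 91.33 tilt [-0.0045  0.0209 -0.9998] F [-0.5  0.1  1.3] op 0.6 q [ 0.33  0.59 -0.16  0.82  0.02  1.87]
tool delta mm [17.8 10.7  3.4] twist -1.27
```

jog_arm --grip '[40, 40, 40, 40, 40, 40, 40, 40, 40, 40]' --pt "0 15 -10" --pt "0 10 -45" --pt "-10 0 -45" --pt "-40 0 -25" --pt "-46 0 0" --pt "-48 0 0" --pt "-48 0 0" --pt "-48 0 0" --pt "-48 0 0" --pt "-48 0 0" --twist '[0, 0, 0, 0, 0, 0, 0, 0, 0, 0]'

```text
clock: 27.1
tool_pos: [0.5915, -0.087, 0.1539]
eef_rot: [0.695, 0.719, 0.006, -0.005]
contact_force: [0.8, -0.6, 1.3]
opening: 0.402
```

```bash
python3 - <<'E'
from h import *
gojig(-35,-110,22,90)
E
```

```text
clock 27.1 pos [ 0.5915 -0.087   0.1539] yaw 91.98 tilt [ 0.0015  0.0157 -0.9999] F [ 0.8 -0.6  1.3] op 0.402 q [-0.26  0.46 -0.    1.12  0.02  1.28]
tool delta mm [-97.8  10.  130.4] twist -0.92
```

jog_arm --grip '[40, 40, 40, 40, 40, 40, 40, 40, 40, 40]' --pt "-48 5 0" --pt "-48 4 0" --pt "0 0 45" --pt "0 0 45" --pt "0 0 28" --pt "0 0 10" --pt "20 0 2" --pt "14 2 0" --pt "15 3 0" --pt "0 0 0" --twist '[0, -0.9, 0, 0, 0, 0, 0, 0, 0, 0]'

```text
clock: 28.1
tool_pos: [0.6095, -0.1462, 0.032]
eef_rot: [0.694, 0.72, 0.006, 0.002]
contact_force: [-0.6, 0.1, 0.7]
opening: 0.401
```

```bash
python3 - <<'E'
from h import *
gojig(-35,-73,22,90)
E
```

```text
clock 28.1 pos [ 0.6095 -0.1462  0.032 ] yaw 92.17 tilt [ 0.0109  0.0061 -0.9999] F [-0.6  0.1  0.7] op 0.401 q [-0.34  0.6  -0.1   0.86  0.01  1.19]
tool delta mm [ 1.  -6.5  9.9] twist -0.73
```

jog_arm --grip '[40, 40, 40, 40, 40, 40, 40, 40, 40, 40]' --pt "-20 -5 0" --pt "0 0 6" --pt "0 0 6" --pt "0 0 3" --pt "10 0 1" --pt "15 2 1" --pt "15 3 0" --pt "15 3 0" --pt "0 0 0" --pt "0 0 0" --twist '[0, 0, 0, 0, 0, 0, 0, 0, 0, 0]'

```text
clock: 29.1
tool_pos: [0.6094, -0.1493, 0.0203]
eef_rot: [0.697, 0.715, -0.034, 0.033]
contact_force: [-0.4, 0.2, -0.4]
opening: 0.396
```

```bash
python3 - <<'E'
from h import *
gojig(-35,-73,22,90)
t=snap('top','t13')
E
python3 prof.py t13 | head -4; python3 shift.py t8 t13
```

```text
clock 29.1 pos [ 0.6094 -0.1493  0.0203] yaw 91.44 tilt [-6.000e-04 -9.460e-02 -9.955e-01] F [-0.4  0.2 -0.4] op 0.396 q [-0.3   0.6  -0.14  0.81 -0.09  1.25]
tool delta mm [ 3.9 -6.2 -2.1] twist -1.46
t13 left stop
[[18, 19, 20, 21, 22, 23, 24, 25, 26, 27, 28, 29, 30, 31, 32, 33, 34, 35, 36, 37, 38, 39, 40, 41, 42, 43, 44, 45], [179, 179, 178, 178, 176, 172, 167, 161, 155, 151, 151, 153, 156, 159, 161, 162, 163, 163, 164, 162, 158, 149, 138, 127, 117, 113, 114, 117]]
t13 back stop
[[18, 19, 20, 21, 22, 23, 24, 25, 26, 27, 28, 29, 30, 31, 32, 33, 34, 35, 36, 37, 38, 39, 40, 41, 42, 43, 44, 45], [117, 116, 116, 115, 116, 117, 117, 117, 116, 113, 110, 106, 103, 99, 97, 95, 95, 95, 96, 98, 98, 98, 96, 94, 91, 90, 89, 89]]
tray ((-0.3335666395648538, -0.15235861030101105), 0.6808905288908217)
tray2 ((-0.1310373418245412, -0.46948142155615535), 0.7968907773053204)
arm ((-0.10321188682103255, 0.0008741313100486536), 0.9454399538040161)
base ((0.23340999163330167, 0.1431685619654015), 0.729886218353554)
```

jog_arm --grip '[40, 40, 40, 40, 40, 40, 40, 40, 40, 40]' --pt "-8 0 0" --pt "-25 0 0" --pt "-10 0 -40" --pt "0 0 -45" --pt "0 0 -40" --pt "0 -45 0" --pt "0 -45 0" --pt "20 -30 0" --pt "45 0 0" --pt "48 0 0" --twist '[0, 0, 0, 0, 0, 0, 0, 0, 0, 0]'

```text
clock: 30.15
tool_pos: [0.4907, -0.0684, 0.147]
eef_rot: [0.697, 0.716, -0.027, 0.036]
contact_force: [-0.2, 0.2, 0.6]
opening: 0.403
```

```bash
python3 - <<'E'
from h import *
go(.489,.2392,.20,92)
s=status.read_state(); print(Ro.from_quat(s['eef_rot']).as_matrix().round(3))
E
```

```text
clock 30.15 pos [ 0.4907 -0.0684  0.147 ] yaw 91.54 tilt [ 0.014  -0.0891 -0.9959] F [-0.2  0.2  0.6] op 0.403 q [-0.21  0.24 -0.34  0.96 -0.08  1.33]
tool delta mm [301.6   7.5 -80.2] twist -0.46
[[-0.027  1.     0.014]
 [ 0.996  0.028 -0.089]
 [-0.089  0.012 -0.996]]
```

jog_arm --grip '[50, 50, 50, 50, 50, 50, 50, 50, 50, 50]' --pt "42 1 -11" --pt "42 1 -11" --pt "42 1 -11" --pt "42 1 -11" --pt "42 1 -11" --pt "42 1 -11" --pt "42 1 -8" --pt "5 0 0" --pt "0 0 0" --pt "0 0 0" --twist '[0, 0, 0, 0, 0, 0, 0, 0, 0, 0]'

```text
clock: 31.15
tool_pos: [0.4814, 0.2602, 0.198]
eef_rot: [0.691, 0.722, -0.023, 0.032]
contact_force: [1.1, 0.4, 0.2]
opening: 0.502
```

```bash
python3 - <<'E'
from h import *
go(.489,.2392,.075,92)
t=snap('top','t14'); s=snap('scene','s14')
cv2.imwrite('pics/d14.png',cv2.resize(t['pixels'][130:250,270:390,::-1],None,fx=4.8,fy=4.8,interpolation=2))
cv2.imwrite('pics/d14s.png',np.hstack([cv2.resize(s['pixels'][200:300,160:280,::-1],None,fx=4,fy=4,interpolation=2)[:400],cv2.resize(s['pixels'][160:230,270:350,::-1],None,fx=4,fy=5.72,interpolation=2)[:400]]))
E
python3 prof.py t14; python3 shift.py t8 t14;python3 shift.py t6 t14
```

```text
clock 31.15 pos [0.4814 0.2602 0.198 ] yaw 92.43 tilt [ 0.0149 -0.0767 -0.9969] F [1.1 0.4 0.2] op 0.502 q [ 0.42  0.35 -0.04  1.19 -0.08  1.95]
tool delta mm [-11.8   5.3 124.3] twist 0.43
t14 left stop
[[18, 19, 20, 21, 22, 23, 24, 25, 26, 27, 28, 29, 30, 31, 32, 33, 34, 35, 36, 37, 38, 39, 40, 41, 42, 43, 44, 45], [167, 166, 166, 166, 164, 161, 156, 150, 145, 141, 140, 142, 146, 148, 150, 151, 152, 152, 153, 151, 147, 139, 129, 119, 110, 106, 107, 110]]
t14 back stop
[[18, 19, 20, 21, 22, 23, 24, 25, 26, 27, 28, 29, 30, 31, 32, 33, 34, 35, 36, 37, 38, 39, 40, 41, 42, 43, 44, 45], [159, 158, 158, 158, 159, 160, 161, 161, 160, 158, 156, 153, 151, 149, 145, 142, 139, 138, 138, 139, 138, 136, 132, 126, 121, 117, 115, 114]]
-y edge
[[-70, -69, -68, -67, -66, -65, -64, -63, -62, -61, -60, -59, -58, -57, -56, -55], [116, 117, 117, 120, 123, 129, 136, 144, 152, 158, 162, 164, 164, 163, 160, 158]]
tray ((-0.41966377090869145, 0.4937348478242214), 0.9630783200263977)
tray2 ((-0.023045995723222745, 0.07315196212595865), 0.9554713978590789)
arm ((0.02933852989131225, -0.134474603924577), 0.9106963542103768)
base ((0.022489977264683603, -0.09849450618703415), 1.070040335920122)
tray ((0.05983686091716578, 0.4507494110269903), 0.9155149859852261)
tray2 ((0.6100569178399411, -0.0975450913782403), 0.8332445172910337)
arm ((0.016464804293896407, -0.10851545519406258), 0.9898598206043243)
base ((-0.13361189865522505, -0.03700673642490848), 0.6197217599109367)
```

View pics/d14.png

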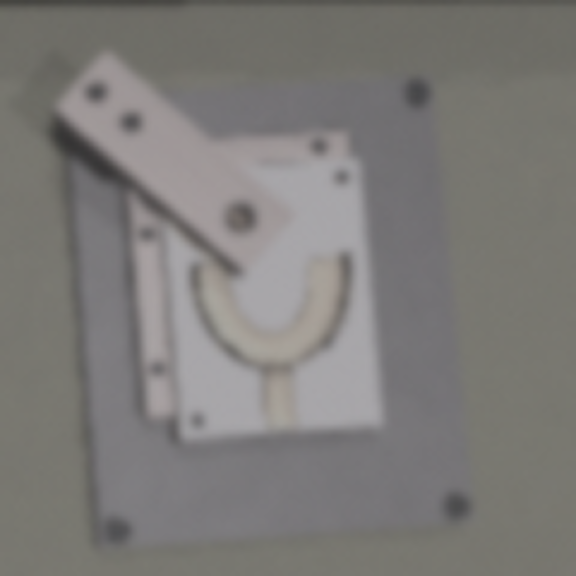

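View pics/d14s.png

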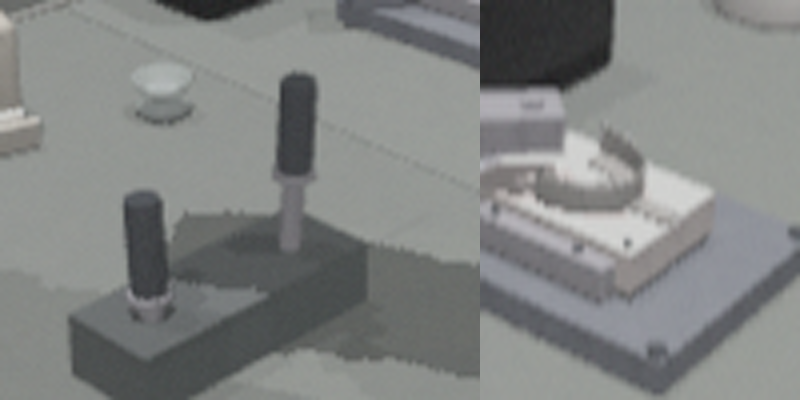

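```bash
python3 - <<'E'
from h import *
from scipy.optimize import least_squares
c3=lambda x,y:(105+(x+.5)/8-.5,220+(y+.5)/8-.5)
c4=lambda x,y:(170+(x+.5)/6-.5,210+(y+.5)/6-.5)
d14=lambda x,y:(160+(x+.5)/4-.5,200+(y+.5)/4-.5)
f=lambda X:np.r_[proj('top',X)[0]-c3(465,233),proj('scene',X)[0]-c4(371,56)]
r=least_squares(f,[.489,.24,.11]);print(r.x,r.fun)
for z,u0,u1 in ((.112,c4(371,56),d14(298,81)),(.066,c4(374,203),d14(293,178)),(.03,c4(376,305),d14(290,247))):
    print(z,ray('scene',u0,z).round(4),ray('scene',u1,z).round(4),np.round(u0,1),np.round(u1,1))
E
```

```text
[0.48958916 0.23971289 0.11242494] [-0.29043628 -0.30720366  0.38527822  0.04026057]
0.112 [0.4908 0.2394 0.112 ] [0.4847 0.2389 0.112 ] [231.4 218.9] [234.1 219.9]
0.066 [0.488  0.2416 0.066 ] [0.4849 0.2422 0.066 ] [231.9 243.4] [232.9 244.1]
0.03 [0.4899 0.2393 0.03  ] [0.4876 0.2419 0.03  ] [232.2 260.4] [232.1 261.4]
```

jog_arm --grip '[50, 50, 50, 50, 50, 50, 50, 50, 50, 50]' --pt "-13 3 0" --pt "0 0 30" --pt "0 0 40" --pt "0 0 30" --pt "0 0 15" --pt "0 0 6" --pt "0 0 0" --pt "0 0 0" --pt "0 0 0" --pt "0 0 0" --twist '[0, 0, 0, 0, 0, 0, 0, 0, 0, 0]'

```text
clock: 32.25
tool_pos: [0.4924, 0.2229, 0.0793]
eef_rot: [0.698, 0.715, -0.021, 0.035]
contact_force: [-0.5, -0.4, 0.3]
opening: 0.5
```

```bash
python3 - <<'E'
from h import *
go(.487,.238,.074,92)
s=snap('scene','s15')
cv2.imwrite('pics/d15.png',cv2.resize(s['pixels'][190:300,160:280,::-1],None,fx=5,fy=5,interpolation=2))
E
```

```text
clock 32.25 pos [0.4924 0.2229 0.0793] yaw 91.36 tilt [ 0.0205 -0.0783 -0.9967] F [-0.5 -0.4  0.3] op 0.5 q [ 0.35  0.41 -0.28  0.89 -0.08  1.9 ]
tool delta mm [15.6 -5.1  4. ] twist -0.64
```

View pics/d15.png

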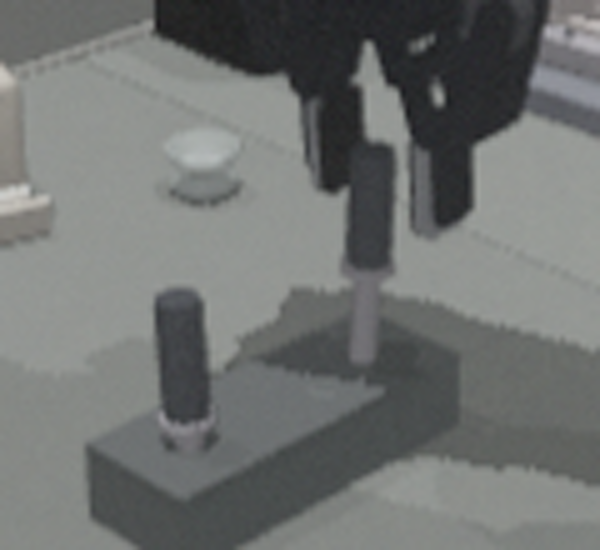

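jog_arm --grip '[50, 50, 50, 50, 50, 50, 50, 50, 50, 50]' --pt "9 -4 0" --pt "7 0 4" --pt "0 0 2" --pt "0 0 0" --pt "0 0 0" --pt "0 0 0" --pt "0 0 0" --pt "0 0 0" --pt "0 0 0" --pt "0 0 0" --twist '[0, 0, 0, 0, 0, 0, 0, 0, 0, 0]'

```text
clock: 33.3
tool_pos: [0.4886, 0.241, 0.0726]
eef_rot: [0.697, 0.716, -0.02, 0.035]
contact_force: [-0.4, 0.1, 0.3]
opening: 0.498
```

```bash
python3 - <<'E'
from h import *
go(.487,.238,.074,92)
s=snap('scene','s16')
cv2.imwrite('pics/d16.png',cv2.resize(s['pixels'][190:300,160:280,::-1],None,fx=5,fy=5,interpolation=2))
E
```

```text
clock 33.3 pos [0.4886 0.241  0.0726] yaw 91.45 tilt [ 0.0231 -0.0773 -0.9967] F [-0.4  0.1  0.3] op 0.498 q [ 0.39  0.43 -0.27  0.88 -0.08  1.93]
tool delta mm [-3.  -1.6 -1.2] twist -0.55
```

View pics/d16.png

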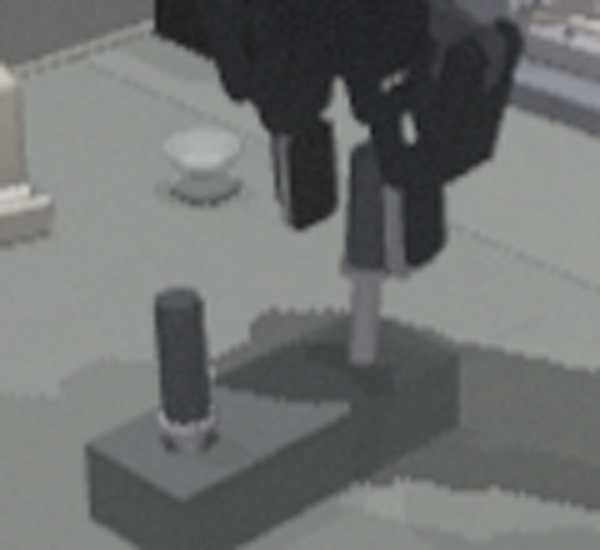

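jog_arm --grip '[50, 30, 15, 10, 10, 10, 10, 10, 10, 10]' --squeeze 60 --pt "-2 -1 -1" --pt "0 0 0" --pt "0 0 0" --pt "0 0 0" --pt "0 0 0" --pt "0 0 0" --pt "0 0 0" --pt "0 0 0" --pt "0 0 0" --pt "0 0 0" --twist '[0, 0, 0, 0, 0, 0, 0, 0, 0, 0]'

```text
clock: 34.35
tool_pos: [0.4875, 0.2388, 0.074]
eef_rot: [0.697, 0.716, -0.02, 0.035]
contact_force: [-0.7, 0.7, 0.4]
opening: 0.17
```

```bash
python3 - <<'E'
from h import *
s=status.read_state(); p=s['tool_pos']; go(p[0],p[1],p[2]+.07,92); print(Ro.from_quat(s['eef_rot']).as_matrix().round(3),s['ft_torque'])
E
```

```text
clock 34.35 pos [0.4875 0.2388 0.074 ] yaw 91.45 tilt [ 0.0232 -0.0773 -0.9967] F [-0.7  0.7  0.4] op 0.17 q [ 0.38  0.42 -0.28  0.88 -0.08  1.93]
tool delta mm [ -5.5   1.5 -69.8] twist -0.55
[[-0.025  0.999  0.023]
 [ 0.997  0.027 -0.077]
 [-0.078  0.021 -0.997]] [ 0.02157666  0.02043103 -0.04075558]
```

jog_arm --grip '[10, 10, 10, 10, 10, 10, 10, 10, 10, 10]' --pt "-0.6 0.2 -8" --pt "-0.8 0.2 -10" --pt "-0.8 0.2 -10" --pt "-0.8 0.2 -10" --pt "-0.8 0.2 -10" --pt "-1.2 0.3 -15" --pt "-1.6 0.4 -20" --pt "-1.6 0.4 -15" --pt "0 0 0" --pt "0 0 0" --twist '[0, 0, 0, 0, 0, 0, 0, 0, 0, 0]'

```text
clock: 35.35
tool_pos: [0.4877, 0.2383, 0.182]
eef_rot: [0.697, 0.716, -0.018, 0.036]
contact_force: [-0.1, -1.1, -1.5]
opening: 0.172
```

```bash
python3 - <<'E'
from h import *
go(J[0],J[1],.17,92)
s=snap('scene','s17'); t=snap('top','t17')
cv2.imwrite('pics/d17.png',np.hstack([cv2.resize(s['pixels'][170:300,170:280,::-1],None,fx=4,fy=4,interpolation=2),cv2.resize(t['pixels'][190:290,120:210,::-1],None,fx=4,fy=5.2,interpolation=2)]))
E
```

```text
clock 35.35 pos [0.4877 0.2383 0.182 ] yaw 91.43 tilt [ 0.0257 -0.0763 -0.9968] F [-0.1 -1.1 -1.5] op 0.172 q [ 0.38  0.34 -0.1   1.13 -0.08  1.93]
tool delta mm [-310.7  138.    39.3] twist -0.57
```

View pics/d17.png

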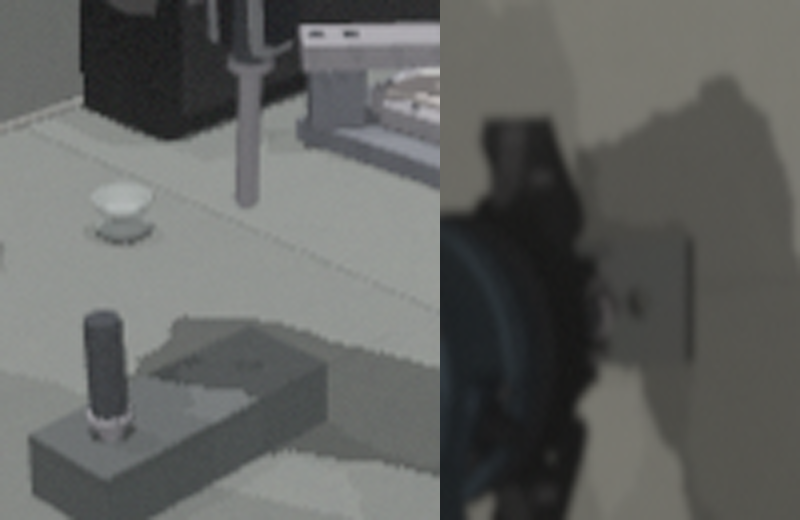

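jog_arm --grip '[10, 10, 10, 10, 10, 10, 10, 10, 10, 10]' --pt "-20 9 2" --pt "-35 16 3" --pt "-40 18 3.5" --pt "-42 19 3.5" --pt "-42 19 3.5" --pt "-42 19 3.5" --pt "-40 18 3.5" --pt "-25 10 2" --pt "-10 4 1" --pt "0 0 0" --twist '[0, 0, 0, 0, 0, 0, 0, 0, 0, 0]'

```text
clock: 36.45
tool_pos: [0.6267, -0.0648, 0.1687]
eef_rot: [0.695, 0.718, -0.025, 0.029]
contact_force: [-0.2, -0.1, -0.6]
opening: 0.166
```

```bash
python3 - <<'E'
from h import *
go(J[0]+.0005,J[1]-.0015,.165,92)
E
```

```text
clock 36.45 pos [ 0.6267 -0.0648  0.1687] yaw 91.79 tilt [ 0.007  -0.0753 -0.9971] F [-0.2 -0.1 -0.6] op 0.166 q [-0.17  0.5   0.1   1.16 -0.07  1.37]
tool delta mm [-7.3  7.9  4.3] twist -0.21
```

jog_arm --grip '[10, 10, 10, 10, 10, 10, 10, 10, 10, 10]' --pt "-4 4 2" --pt "-3 4 2" --pt "0 0 0" --pt "0 0 0" --pt "0 0 0" --pt "0 0 0" --pt "0 0 0" --pt "0 0 0" --pt "0 0 0" --pt "0 0 0" --twist '[0, 0, 0, 0, 0, 0, 0, 0, 0, 0]'

```text
clock: 37.45
tool_pos: [0.6332, -0.0655, 0.1646]
eef_rot: [0.693, 0.72, -0.025, 0.027]
contact_force: [-0.5, -0.6, -1.5]
opening: 0.172
```

```bash
python3 - <<'E'
from h import *
go(J[0]+.0005,J[1]-.0015,.165,92)
s=snap('scene','s18'); t=snap('top','t18')
cv2.imwrite('pics/d18.png',np.hstack([cv2.resize(s['pixels'][140:220,230:310,::-1],None,fx=5,fy=5,interpolation=2),cv2.resize(t['pixels'][140:220,280:360,::-1],None,fx=5,fy=5,interpolation=2)]))
E
```

```text
clock 37.45 pos [ 0.6332 -0.0655  0.1646] yaw 92.25 tilt [ 0.0045 -0.0728 -0.9973] F [-0.5 -0.6 -1.5] op 0.172 q [-0.17  0.52  0.12  1.16 -0.07  1.36]
tool delta mm [-6.8  1.4  0.1] twist 0.25
```

View pics/d18.png

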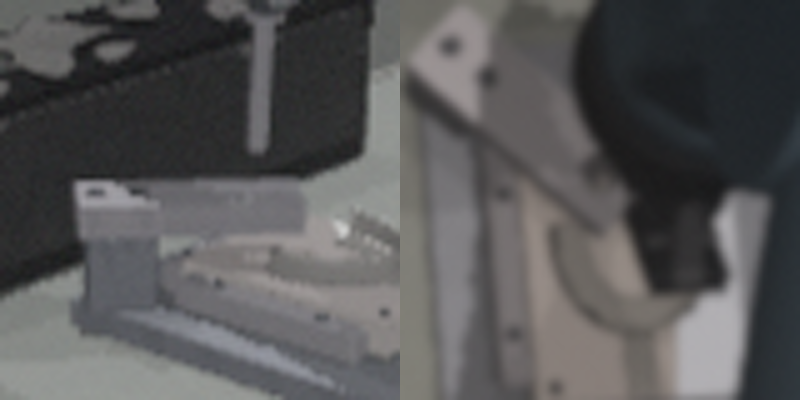

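```bash
python3 - <<'E'
from h import *
s=np.load('pics/s18.npz')['pixels']
big=cv2.resize(s[135:185,255:305,::-1],None,fx=11,fy=11,interpolation=cv2.INTER_CUBIC); cv2.imwrite('pics/d18b.png',big)
b=cv2.imread('pics/scene0.png'); cv2.imwrite('pics/d18c.png',np.hstack([big,cv2.resize(b[165:195,265:305],None,fx=6,fy=18.34,interpolation=2)[:550]]))
print('hole pred J',proj('scene',place(J,[[0,0,68]])),'tip if vertical rod',proj('scene',[.6332,-.0655+.0014,.0906]), 'collar bottom',proj('scene',[.6332,-.0655+.0014,.0906+.064]))
g=cv2.cvtColor(s,cv2.COLOR_RGB2GRAY)
for r in (143,147,151,155,159,163,166,168,170,171,172): print(r,g[r,272:292].tolist())
E
```

```text
hole pred J [[282.70539816 178.29076363]] tip if vertical rod [[281.59726487 170.14411778]] collar bottom [[282.44872739 144.03344561]]
143 [51, 76, 81, 83, 64, 57, 58, 88, 97, 97, 92, 91, 93, 91, 91, 46, 33, 33, 29, 29]
147 [34, 31, 34, 26, 27, 31, 33, 35, 62, 105, 111, 109, 97, 64, 54, 41, 43, 42, 44, 41]
151 [42, 48, 46, 41, 42, 46, 50, 59, 76, 107, 110, 104, 79, 46, 46, 44, 44, 47, 45, 47]
155 [45, 43, 45, 41, 41, 44, 41, 53, 88, 110, 111, 102, 65, 43, 45, 48, 46, 48, 46, 46]
159 [42, 41, 43, 46, 41, 45, 45, 61, 100, 110, 111, 99, 54, 47, 44, 43, 44, 48, 45, 47]
163 [41, 40, 43, 46, 43, 43, 44, 62, 101, 111, 111, 99, 47, 48, 45, 46, 48, 48, 48, 46]
166 [42, 44, 42, 44, 46, 46, 47, 67, 104, 112, 110, 91, 44, 46, 47, 48, 47, 50, 48, 47]
168 [45, 41, 43, 45, 43, 44, 48, 74, 106, 114, 109, 83, 46, 44, 47, 44, 50, 47, 47, 49]
170 [45, 43, 41, 46, 43, 44, 41, 56, 79, 82, 80, 47, 47, 43, 45, 48, 44, 48, 45, 42]
171 [45, 45, 42, 42, 45, 46, 45, 45, 51, 51, 52, 45, 47, 49, 47, 48, 48, 44, 38, 39]
172 [46, 42, 43, 44, 45, 46, 44, 44, 48, 44, 47, 45, 49, 47, 46, 44, 39, 36, 37, 34]
```

View pics/d18c.png

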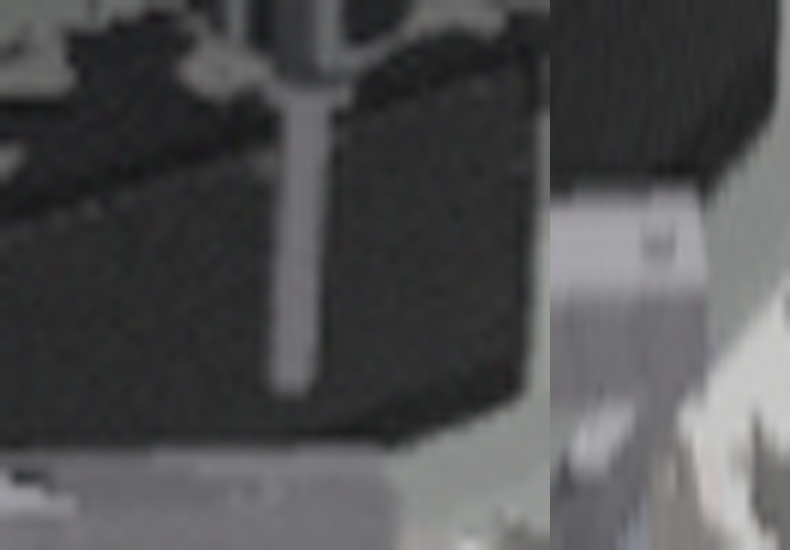

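jog_arm --grip '[10, 10, 10, 10, 10, 10, 10, 10, 10, 10]' --pt "-8 0.5 0.5" --pt "0 0 0" --pt "0 0 0" --pt "0 0 0" --pt "0 0 0" --pt "0 0 0" --pt "0 0 0" --pt "0 0 0" --pt "0 0 0" --pt "0 0 0" --twist '[0, 0, 0, 0, 0, 0, 0, 0, 0, 0]'

```text
clock: 38.55
tool_pos: [0.634, -0.0744, 0.1645]
eef_rot: [0.693, 0.72, -0.025, 0.027]
contact_force: [0.2, -0.1, -0.5]
opening: 0.174
```

```bash
cat > tip.py <<'E'
from h import *
import sys
n=sys.argv[1]
go(.6338,-.0733,.160,92)
s=snap('scene',n); g=cv2.cvtColor(s['pixels'],cv2.COLOR_RGB2GRAY).astype(float)
for r in (148,152,156,160,164,168,172,176):
    w=np.clip(g[r,274:294]-58,0,None); print(r,(w@np.arange(274,294)/max(w.sum(),1)).round(2),g[r,276:290].astype(int).tolist())
p=status.read_state()['tool_pos']; print('pred tip',proj('scene',[p[0],p[1]+.0014,p[2]-.074]))
E
python3 tip.py s19
```

```text
clock 38.55 pos [ 0.634  -0.0744  0.1645] yaw 92.23 tilt [ 0.0043 -0.0727 -0.9973] F [ 0.2 -0.1 -0.5] op 0.174 q [-0.18  0.52  0.13  1.16 -0.07  1.35]
tool delta mm [ 1.5 -0.2  4.4] twist 0.23
148 284.1 [31, 35, 47, 56, 55, 66, 77, 103, 110, 109, 97, 42, 41, 44]
152 284.15 [40, 40, 42, 44, 45, 47, 72, 105, 111, 107, 85, 44, 44, 44]
156 283.91 [41, 41, 37, 40, 41, 48, 81, 107, 109, 104, 74, 45, 44, 44]
160 283.42 [47, 43, 46, 44, 41, 63, 104, 109, 110, 102, 56, 45, 41, 47]
164 283.43 [43, 47, 44, 44, 45, 63, 103, 110, 111, 102, 46, 43, 43, 47]
168 283.29 [41, 45, 43, 44, 46, 63, 102, 107, 106, 86, 44, 49, 49, 47]
172 0.0 [43, 43, 47, 45, 43, 44, 46, 44, 48, 44, 42, 41, 40, 36]
176 284.35 [104, 108, 106, 106, 105, 106, 113, 113, 113, 109, 112, 113, 112, 108]
pred tip [[283.75314011 169.2153131 ]]
```

jog_arm --grip '[10, 10, 10, 10, 10, 10, 10, 10, 10, 10]' --pt "2 -1.2 8" --pt "0.6 0 8" --pt "0 0 0" --pt "0 0 0" --pt "0 0 0" --pt "0 0 0" --pt "0 0 0" --pt "0 0 0" --pt "0 0 0" --pt "0 0 0" --twist '[0, 0, 0, 0, 0, 0, 0, 0, 0, 0]'

```text
clock: 39.6
tool_pos: [0.6327, -0.0729, 0.1468]
eef_rot: [0.693, 0.72, -0.025, 0.027]
contact_force: [0.0, -0.5, -0.7]
opening: 0.17
```

```bash
python3 tip.py s20; python3 - <<'E'
from h import *
s=dict(np.load('pics/s20.npz')); t=snap('top','t20')
cv2.imwrite('pics/d20.png',np.hstack([cv2.resize(s['pixels'][150:200,260:310,::-1],None,fx=8,fy=8,interpolation=2),cv2.resize(t['pixels'][150:200,290:340,::-1],None,fx=8,fy=8,interpolation=2)]))
E
```

```text
clock 39.6 pos [ 0.6327 -0.0729  0.1468] yaw 92.23 tilt [ 0.0041 -0.0727 -0.9973] F [ 0.  -0.5 -0.7] op 0.17 q [-0.18  0.52  0.09  1.12 -0.07  1.35]
tool delta mm [ -1.4   1.1 -13.1] twist 0.23
148 285.39 [36, 39, 41, 55, 61, 75, 58, 55, 55, 56, 71, 77, 78, 58]
152 284.35 [41, 39, 41, 43, 42, 44, 64, 102, 110, 108, 94, 49, 43, 43]
156 284.06 [38, 44, 44, 44, 42, 47, 72, 104, 110, 103, 78, 43, 46, 46]
160 283.77 [46, 46, 47, 48, 41, 53, 88, 109, 110, 103, 69, 45, 44, 41]
164 283.57 [41, 46, 44, 46, 45, 58, 93, 109, 110, 101, 51, 44, 46, 46]
168 283.44 [46, 45, 43, 46, 44, 60, 104, 113, 110, 101, 47, 45, 47, 48]
172 283.29 [44, 42, 44, 46, 46, 66, 105, 110, 110, 91, 42, 38, 41, 39]
176 284.44 [98, 107, 107, 105, 105, 109, 113, 109, 109, 110, 107, 112, 110, 108]
pred tip [[283.54446439 176.48502695]]
```

View pics/d20.png

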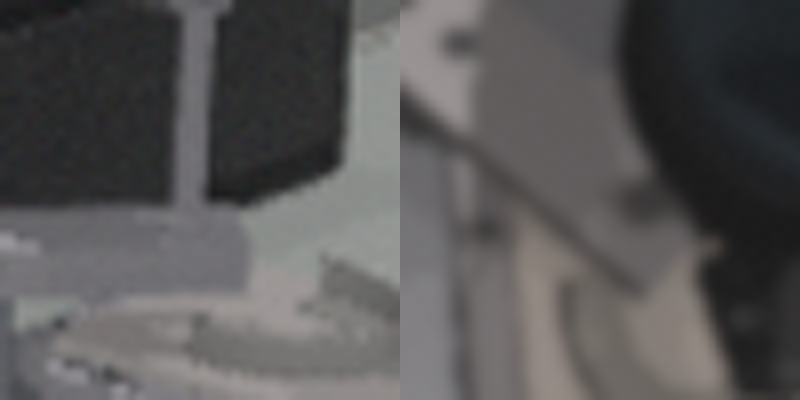

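```bash
python3 - <<'E'
from h import *
a=np.load('pics/t20.npz')['pixels'][162:192,304:344,::-1]; b=np.load('pics/t14.npz')['pixels'][162:192,304:344,::-1]
f=lambda q:np.clip(cv2.resize(q,None,fx=10,fy=14,interpolation=cv2.INTER_CUBIC).astype(float)*2.-60,0,255).astype(np.uint8)
cv2.imwrite('pics/d20b.png',np.hstack([f(a),np.clip(f(b)*.7,0,255).astype(np.uint8)]))
for q,rz in (('s',(.6327,-.0715)),):
    print(proj('top',[*rz,.0728]),proj('top',[*rz,.0728+.064]),proj('top',place(J,[[0,0,68]])))
E
```

```text
[[320.13264301 175.17259478]] [[326.63286058 170.31243877]] [[319.27396623 174.68991419]]
```

View pics/d20b.png

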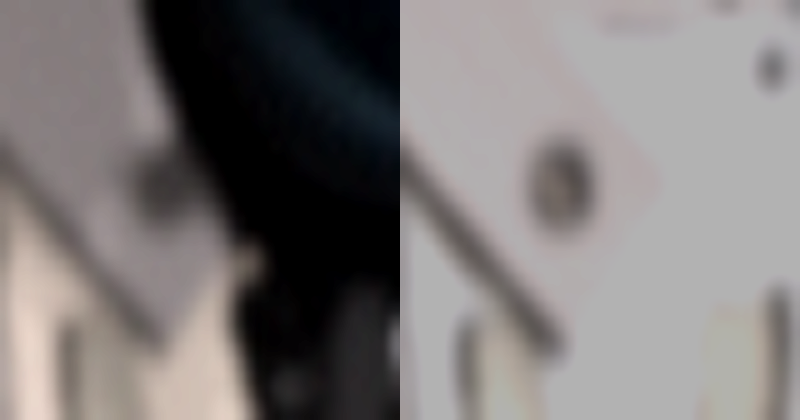

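jog_arm --grip '[10, 10, 10, 10, 10, 10, 10, 10, 10, 10]' --pt "0.2 0 4" --pt "0.3 0 4" --pt "0.3 0 4" --pt "0.3 0 4" --pt "0 0 0" --pt "0 0 0" --pt "0 0 0" --pt "0 0 0" --pt "0 0 0" --pt "0 0 0" --twist '[0, 0, 0, 0, 0, 0, 0, 0, 0, 0]'

```text
clock: 40.7
tool_pos: [0.6332, -0.0735, 0.1293]
eef_rot: [0.693, 0.72, -0.025, 0.027]
contact_force: [1.4, -1.6, -1.4]
opening: 0.169
```

```bash
python3 tip.py s21
```

```text
clock 40.7 pos [ 0.6332 -0.0735  0.1293] yaw 92.21 tilt [ 0.0051 -0.0736 -0.9973] F [ 1.4 -1.6 -1.4] op 0.169 q [-0.18  0.53  0.06  1.08 -0.07  1.35]
tool delta mm [ -2.1   0.6 -30.6] twist 0.21
148 283.28 [42, 75, 90, 45, 31, 39, 53, 55, 60, 86, 100, 88, 37, 38]
152 283.93 [45, 65, 86, 51, 37, 37, 56, 55, 62, 85, 100, 90, 48, 37]
156 283.8 [39, 43, 42, 45, 65, 85, 80, 73, 63, 61, 67, 76, 75, 44]
160 284.01 [43, 44, 43, 42, 43, 46, 75, 107, 109, 103, 78, 44, 42, 44]
164 283.71 [40, 41, 45, 43, 46, 53, 86, 109, 111, 101, 64, 46, 47, 45]
168 283.43 [43, 44, 43, 45, 44, 61, 102, 110, 111, 98, 53, 48, 43, 49]
172 283.39 [43, 46, 43, 46, 47, 64, 102, 109, 110, 97, 43, 41, 39, 38]
176 284.76 [94, 94, 97, 106, 101, 89, 105, 111, 113, 106, 104, 110, 111, 109]
pred tip [[283.26305619 183.20965724]]
```

jog_arm --grip '[10, 10, 10, 10, 10, 10, 10, 10, 10, 10]' --pt "0.3 0 4" --pt "0.3 0 4" --pt "0.3 0 4" --pt "0.3 0 4" --pt "0.3 0 4" --pt "0.3 0 4" --pt "0 0 0" --pt "0 0 0" --pt "0 0 0" --pt "0 0 0" --twist '[0, 0, 0, 0, 0, 0, 0, 0, 0, 0]'

```text
clock: 41.75
tool_pos: [0.6332, -0.0731, 0.1028]
eef_rot: [0.693, 0.72, -0.025, 0.027]
contact_force: [-0.7, -0.7, -1.0]
opening: 0.17
```

```bash
python3 tip.py s22|head -2; python3 - <<'E'
from h import *
s=dict(np.load('pics/s22.npz'))
cv2.imwrite('pics/d22.png',cv2.resize(s['pixels'][140:210,235:325,::-1],None,fx=7,fy=7,interpolation=2))
E
```

```text
clock 41.75 pos [ 0.6332 -0.0731  0.1028] yaw 92.22 tilt [ 0.0048 -0.073  -0.9973] F [-0.7 -0.7 -1. ] op 0.17 q [-0.18  0.55  0.02  1.02 -0.07  1.35]
tool delta mm [ -4.4   0.7 -57. ] twist 0.22
```

View pics/d22.png

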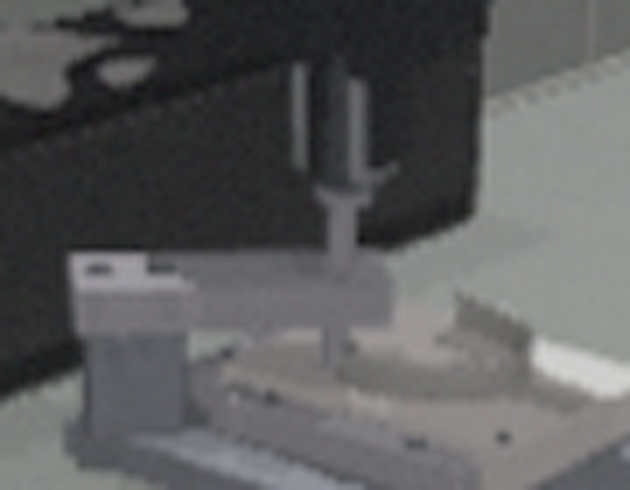

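jog_arm --grip '[10, 10, 10, 10, 10, 10, 10, 10, 10, 10]' --pt "0.3 0 4" --pt "0.3 0 4" --pt "0.2 0 3" --pt "0.1 0 1" --pt "0 0 0" --pt "0 0 0" --pt "0 0 0" --pt "0 0 0" --pt "0 0 0" --pt "0 0 0" --twist '[0, 0, 0, 0, 0, 0, 0, 0, 0, 0]'

```text
clock: 42.8
tool_pos: [0.6332, -0.073, 0.09]
eef_rot: [0.693, 0.72, -0.025, 0.027]
contact_force: [0.7, 0.4, -1.3]
opening: 0.171
```

```bash
python3 tip.py s23|head -2; python3 - <<'E'
from h import *
s=dict(np.load('pics/s23.npz')); t=snap('top','t23')
cv2.imwrite('pics/d23.png',np.hstack([cv2.resize(s['pixels'][150:210,245:325,::-1],None,fx=6,fy=6,interpolation=2),cv2.resize(t['pixels'][140:200,285:338,::-1],None,fx=6,fy=6,interpolation=2)]))
ax=[.6332,-.0717]
for z in (.068,.078): print(z,proj('scene',[*ax,z]))
E
```

```text
clock 42.8 pos [ 0.6332 -0.073   0.09  ] yaw 92.23 tilt [ 0.005  -0.0729 -0.9973] F [ 0.7  0.4 -1.3] op 0.171 q [-0.18  0.56 -0.    0.99 -0.07  1.35]
tool delta mm [ -5.4   0.7 -69.8] twist 0.23
0.068 [[283.35798986 178.31001751]]
0.078 [[283.49291327 174.38062019]]
```

View pics/d23.png

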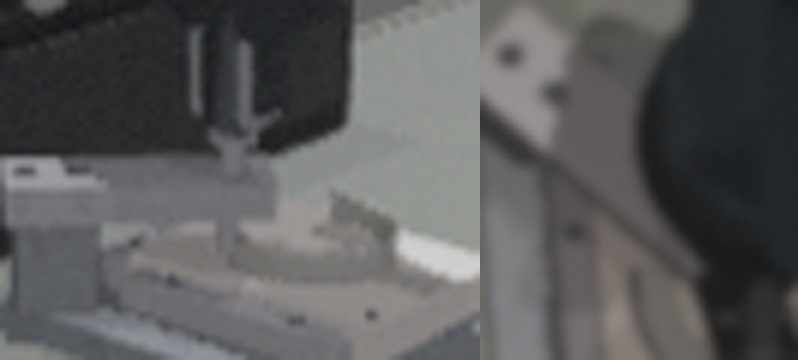

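jog_arm --grip '[10, 10, 10, 10, 10, 10, 10, 10, 10, 10]' --pt "0.1 0 1.3" --pt "0 0 0" --pt "0 0 0" --pt "0 0 0" --pt "0 0 0" --pt "0 0 0" --pt "0 0 0" --pt "0 0 0" --pt "0 0 0" --pt "0 0 0" --twist '[0, 0, 0, 0, 0, 0, 0, 0, 0, 0]'

```text
clock: 43.9
tool_pos: [0.6333, -0.073, 0.0887]
eef_rot: [0.693, 0.72, -0.025, 0.027]
contact_force: [-0.2, -0.3, -1.6]
opening: 0.175
```

```bash
python3 tip.py s24|head -2; python3 prof.py t23 | head -2; python3 - <<'E'
from h import *
s=dict(np.load('pics/s24.npz'))['pixels']
big=cv2.resize(s[160:230,240:340,::-1],None,fx=7.5,fy=7.5,interpolation=cv2.INTER_CUBIC)
big=np.clip(big.astype(float)*1.6-30,0,255).astype(np.uint8)
cv2.imwrite('pics/d24.png',big)
E
```

```text
clock 43.9 pos [ 0.6333 -0.073   0.0887] yaw 92.22 tilt [ 0.0051 -0.0729 -0.9973] F [-0.2 -0.3 -1.6] op 0.175 q [-0.18  0.56 -0.    0.99 -0.07  1.35]
tool delta mm [ -5.5   0.7 -71.1] twist 0.22
t23 left stop
[[18, 19, 20, 21, 22, 23, 24, 25, 26, 27, 28, 29, 30, 31, 32, 33, 34, 35, 36, 37, 38, 39, 40, 41, 42, 43, 44, 45], [127, 127, 127, 126, 125, 123, 120, 115, 109, 104, 101, 98, 98, 97, 97, 97, 98, 98, 99, 98, 97, 93, 88, 83, 79, 77, 77, 79]]
```

View pics/d24.png

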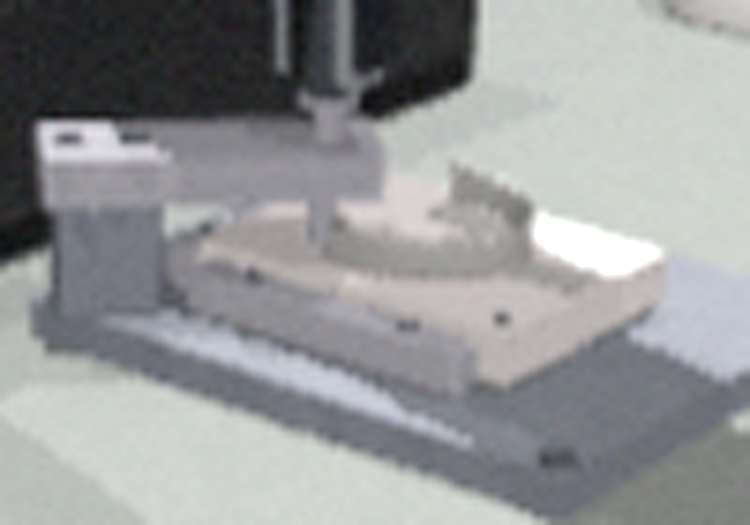

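```bash
python3 -c "
from h import *
print(workorder.job_done()); s=status.read_state(); print(s['clock'],s['tool_pos'],s['contact_force'])"
```

```text
the job is handed in; nothing more can be done
None
the job is handed in; nothing more can be done
```

I pushed the plate into the corner of its jig, then threaded the long rod down through the arm's hole and into the plate's hole. I handed the job in at 43.9 s, still gripping the rod upright; no verdict was reported.

**Plate:** After each push the final positions agreed to within what the camera can resolve. One push towards the back stop slid the plate about 1.5 mm off the left stop. I pushed it back with a slight bias towards the back stop and checked again. My fit of the plate's corners put it about 1.6 mm off the jig estimate in y. That is roughly the limit of the pictures, so I relied on the plate stopping in the same place under about 20 N and on there being no visible gap. I had no direct measurement of contact with the stops.

**Rod:** The side force stayed under about 2 N all the way down. The last picture shows the shank passing through the arm and going into the plate. From the gripper height at the grasp, the tip is about 15 mm above the worktop and the collar about 10 to 11 mm above the arm. The rod looks vertical to within about 0.02 rad.

**What did not go cleanly:**
- **Tool tilt:** Pushing the plate tilted the tool, and I straightened most of it by pressing the fingers against the fixed stand. About 4° of tilt remained, along the plane of the finger pads, where it does not lean the rod.
- **Short rod:** During the straightening, the open fingers slid over the top of the stand and around the short rod for a moment. It stayed in its hole and may lean slightly in it.

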